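# Load the edge-paint mixer and fit its hold-down plate

### The job

Finish loading the bench mixer: stand the two edge-paint bottles from the wooden tray in the two free places of the round pot, then lower the hold-down plate over the centre shaft and the anti-rotation pin together until it lies flat and fully home on all six caps, and let go. Keep every bottle upright, set things down rather than dropping them, and leave everything else on the bench where it is.

Things in the scene. Friction and masses are not known exactly. Their poses are not given: they have to be found in the camera images.
- mixer: Grey bench mixer, fixed: low base 220 mm (x) x 240 mm (y), its platform 50 mm above the bench. Origin: centre of its underside. The pot stands on the middle of the platform.
- pot: Round open aluminium pot on the mixer, fixed. Origin: centre of its underside; x points to the pin, z up. Outside diameter 156 mm, inside 148, rim 51 above the origin, floor 6. A boss of diameter 44 stands in the middle, up to 56. Six bottles fit upright round it, centres 48 mm from the axis, at 30, 90, 150, 210, 270, 330 degrees from x; gaps 4 mm to neighbours, boss and wall.
- shaft_tip (a point): Tip of the centre shaft, which rises from the boss on the pot's axis: diameter 14 mm, the last 8 mm tapered. This point is 118 mm above the pot's origin, 18 mm above the caps of loaded bottles. Same axes as the pot.
- pin_tip (a point): Tip of the anti-rotation pin, which stands on the pot's floor between two bottle places, 66 mm from the shaft axis along the pot's x: diameter 8 mm, the last 6 mm tapered. This point is 114 mm above the pot's origin.
- free_place_1 (a point): A free bottle place: point on the pot's floor, 48 mm from the shaft axis, at 90 degrees from the pot's x (counter-clockwise from above). Loaded bottles stand on both sides.
- free_place_2 (a point): The other free bottle place: point on the pot's floor, 48 mm from the shaft axis, at 330 (-30) degrees from the pot's x, next to the pin. Loaded bottles stand on both sides. Either bottle may go in either place.
- plate_center (a point): Hold-down plate, loose, 0.3 to 0.6 kg, flat on the bench, hub up. Point on its axis, 17 mm above the underside. Disc of diameter 114, 6 thick; hexagonal steel hub 34 across flats, 6 to 34 above the underside, bore 17 right through. x points to the ear with the pin hole; flats face 0, 60, 120.. degrees from x: grip across flats. Home: on the six caps, this point 117 above the pot's origin.
- plate_hole (a point): Centre of the pin hole (diameter 12 mm) in the plate's ear, 66 mm from the plate's axis, 3 mm above its underside. The ear is 30 mm wide and reaches to 82 mm from the axis.
- tray: Open wooden tray on the bench, fixed: 200 mm (its x) x 85 mm (its y) x 35 mm tall, floor 6 mm thick. Origin: centre of its underside. The two bottles to load and a glue jar stand in it in a row along its x, about 62 mm apart, in any order.
- bottle_1_center (a point): Edge-paint bottle like bottle_5, already standing in the pot. Point at its centre, 47 mm above its underside.
- bottle_2_center (a point): Edge-paint bottle like bottle_5, already standing in the pot. Point at its centre, 47 mm above its underside.
- bottle_3_center (a point): Edge-paint bottle like bottle_5, already standing in the pot. Point at its centre, 47 mm above its underside.
- bottle_4_center (a point): Edge-paint bottle like bottle_5, already standing in the pot. Point at its centre, 47 mm above its underside.
- bottle_5_center (a point): Edge-paint bottle to be loaded, in the tray: white, closed, 0.1 to 0.18 kg. Point at its centre, 47 mm above its underside. Body of diameter 44 mm up to 56, shoulder to 62, then a straight round black cap of diameter 30, from 62 to 94 (the top). In the pot there is room for fingers only at the caps, best one towards the shaft and one over the rim.
- bottle_6_center (a point): Edge-paint bottle to be loaded, in the tray: white, closed, 0.1 to 0.18 kg. Point at its centre, 47 mm above its underside. Body of diameter 44 mm up to 56, shoulder to 62, then a straight round black cap of diameter 30, from 62 to 94 (the top). In the pot there is room for fingers only at the caps, best one towards the shaft and one over the rim.
- spool: Bystander, loose: reel of waxed thread, 44 mm across, 50 mm tall, standing close beside the hold-down plate. Origin: centre of its underside.
- dye_bottle: Bystander, loose: tall white dye bottle, 60 mm across, 168 mm tall with its cap, standing between the robot and the mixer. Origin: centre of its underside.
- glue_jar: Bystander, loose: squat white glue jar with a black lid, 56 mm across, 58 mm tall, in the same tray as the two loose bottles; wider and much lower than they are. Origin: centre of its underside.
- solvent_can: Bystander, loose: upright aluminium can with a paper label, 56 mm across, 150 mm tall, standing in front of the mixer to the right. Origin: centre of its underside.
- awl: Bystander, loose: awl lying on the bench beyond the working area, 170 mm long, 26 mm thick, origin under its middle.
- wax_tin: Bystander, loose: flat steel wax tin, 80 mm across, 34 mm tall. Origin: centre of its underside.

How it is judged:
On the way, in this order (a step that is already met when the one before it is completed fails the run):
1. both bottles from the tray stand upright on the pot's floor, let go (horizontal distance between each of bottle_5_center, bottle_6_center and shaft_tip below 0.056 m and z of bottle_5_center in the frame of pot between 0.049 and 0.056 m and angle between each of bottle_5_center, bottle_6_center's own z axis and vertical below 0.06 rad and z of bottle_6_center in the frame of pot between 0.049 and 0.056 m and contact force between the fingers and bottle_5 below 0.1 N and contact force between the fingers and bottle_6 below 0.1 N), for 0.2 s.
2. the hold-down plate is over shaft and pin, flat and fully home on the caps (horizontal distance between plate_center and shaft_tip below 0.003 m and horizontal distance between plate_hole and pin_tip below 0.004 m and z of plate_center in the frame of pot between 0.114 and 0.1195 m and angle between plate_center's own z axis and vertical below 0.03 rad), for 0.2 s.
At the end, for the whole second after the job is handed in: All six bottles stand upright (0.06 rad) on the pot's floor, centres at most 56 mm from the shaft axis; the plate lies on their caps (height within 3 mm), axis within 3 mm of the shaft, pin hole within 4 mm of the pin, tilted less than 0.03 rad, at rest and let go (all of step 2 and horizontal distance between each of bottle_1_center, bottle_2_center, bottle_3_center, bottle_4_center, bottle_5_center, bottle_6_center and shaft_tip below 0.056 m and z of bottle_1_center in the frame of pot between 0.049 and 0.056 m and angle between each of bottle_1_center, bottle_2_center, bottle_3_center, bottle_4_center, bottle_5_center, bottle_6_center's own z axis and vertical below 0.06 rad and z of bottle_2_center in the frame of pot between 0.049 and 0.056 m and z of bottle_3_center in the frame of pot between 0.049 and 0.056 m and z of bottle_4_center in the frame of pot between 0.049 and 0.056 m and z of bottle_5_center in the frame of pot between 0.049 and 0.056 m and z of bottle_6_center in the frame of pot between 0.049 and 0.056 m and linear speed of plate below 0.01 m/s and contact force between the fingers and plate below 0.1 N); the robot touches nothing.
It fails at once if a bottle is tipped by more than 0.5 rad (angle between any of bottle_1_center, bottle_2_center, bottle_3_center, bottle_4_center, bottle_5_center, bottle_6_center's own z axis and vertical above 0.5 rad).
It fails at once if the plate or a bottle falls freely (faster than 0.6 m/s with no finger on it) ((linear speed of plate above 0.6 m/s and contact force between the fingers and plate below 0.05 N) or (linear speed of bottle_5 above 0.6 m/s and contact force between the fingers and bottle_5 below 0.05 N) or (linear speed of bottle_6 above 0.6 m/s and contact force between the fingers and bottle_6 below 0.05 N)).
It fails at once if a bystander is moved by more than 30 mm or knocked over (distance of any of spool, dye_bottle, glue_jar, solvent_can, awl, wax_tin from where it was at the start of the episode above 0.03 m or angle between any of spool, dye_bottle, glue_jar, solvent_can's own z axis and vertical above 0.4 rad).
It also fails if it takes over 72 s, if anything falls off the work surface, if the arm or the gripper's body presses on something with over 40 N, if the wrist force passes 120 N, or if a joint passes its speed limit or range.

### The arm

A 6-joint arm with a two-finger parallel gripper is mounted at the origin on the work surface. World frame = base frame: x ahead of the robot, y to its left, z up, the work surface at z = 0. Lengths are in m, angles in rad, forces in N, time in s.
With the tool pointing down it reaches from about 0.25 to 0.725 m from the base axis. Payload 4 kg.
Tool frame: the origin (TCP) lies between the finger pads; the fingertips stand 17 mm ahead of it and the grasp point (between the pads) lies 2 mm behind it; z points along the fingers, x is the direction in which the jaws open and shut, and the axes are right-handed (so a half turn about z gives the same grasp; the last joint's range is limited). The gripper opens to 85 mm and grips with 20 to 120 N. Pads are 22 mm wide; open, the fingers measure 114 mm over their backs; the gripper's body (76 mm by 85 mm) begins 54 mm behind the grasp point. The pads swing forward as they close: fully open they stand 13 mm farther back than shut.
Start: joints at [1.107, 0.241, 0.005, 1.335, 0, 1.571], TCP at [0.224, 0.447, 0.248] pointing down, gripper open.
Joint ranges: [-2.72, 2.72], [-1.05, 1.87], [-1.09, 1.28], [-1.99, 2.15], [-1.42, 1.44], [-3.14, 3.14]. Speed limits (rad/s): [2.79, 2.79, 3.14, 3.14, 3.14, 3.14].

### API

Orientations are given as a unit quaternion [x, y, z, w].
In Python, from workcell import telemetry, cams, workorder gives the robot as it stands. The module is installed in compiled form; this text tells all that it offers.
- The arm moves only by the tool apply_moves, never from a script. Its argument "moves" is a list that holds one entry, the list of rows, each a list of 4 numbers: the shift along the tool's x, y, z in mm, then the turn about the tool's z in degrees. A call has exactly 10 rows; each row shifts and turns the pose as measured when the row begins, along the tool's axes as they then stand; what a row does not reach is not made up. A row lasts 1/10 s, in which the tool goes at most 50 mm and 8.59 degrees, less where a joint would pass 70% of its speed; a pose out of reach is approached as far as the arm can. A call with a gripper value outside its range is refused whole. "hand" is the gripper's target within -1 to 1 (fully open at 1, half-way at 0, shut at -1), set as the call begins (left out, the last holds). The fingers move at their own pace and stop on an object; the grip force is fixed at half the most. Time passes only in rows, so rows that do not move let the fingers close, or fill a call up. It gives the time, the measured TCP pose, the force and the opening at its end, in the units of the state.
- telemetry.get_obs(): the state, without advancing time (a new reading comes with each control period).
- cams.camera(name): name is "scene" or "side" or "wrist"; returns a dict with "color" (384x512x3 uint8, red, green, blue), "fovy" (degrees; the focal length in pixels is half the picture's height over the tangent of half this angle, whatever the lens; pixels are square), "cx", "cy" (the principal point, pixels), "k1" (the pictures are not rectified: a ray, as slopes to the right and down, at radius r is drawn at 1 + k1 r^2 times it, then the intrinsics apply), "camera_from_world" (4x4, takes a point from world to camera coordinates). Camera axes: x right, y down, z forward; pixel columns grow to the right and rows downward; lengths in m; the calibration is good to about 2 mm. A picture is of the moment at which its call begins. There is no depth.
- workorder.job_done(): hands the job in, once; it reports no verdict.
The state is a dict: "clock": time; "joint_pos": joint angles; "joint_vel": joint speeds; "tau": joint torques, N m; "eef_pos": TCP position; "tool_rot": TCP orientation; "ft_force": force on the tool from outside, world axes, zero at the start; "ft_torque": the same for the moment, N m; "grip_width": finger opening in m.
Only numpy, scipy, OpenCV 4.12 (cv2) and the standard library are available. Lean on these libraries where they do the work, as an engineer would, in place of code of your own. Each camera call takes 0.05 s, during which the arm holds its last target. There are 200 camera calls.

## Working session

There is one attempt and no reset: what is moved stays moved. The work goes in short steps, Python scripts to look and compute and a tool call to move; the robot and the scene stay as the last step left them, time stands still between calls to the robot, and variables do not carry over. Pictures are saved under pics/ and viewed, about 8 in all and at most 12, crops included, and the job is handed in when it is done.

Besides the shell and the picture viewer there is one more tool, called after ">>>" in YAML: its name, and indented under it one key for each argument. apply_moves: Moves the arm, as the interface text tells. Its arguments: {"type":"object","properties":{"moves":{"type":"array"},"hand":{"type":"number"}},"required":["moves"]}

```bash
mkdir -p pics; cat > h.py <<'E'
import numpy as np, cv2
from workcell import telemetry, cams, workorder
from scipy.spatial.transform import Rotation as R
def shot(n,f=None):
    c=cams.camera(n)
    if f: cv2.imwrite('pics/'+f,c['color'][...,::-1])
    return c
def K(c):
    f=192/np.tan(np.radians(c['fovy'])/2); return f
def ray(c,px):
    f=K(c); d=np.array([(px[0]-c['cx'])/f,(px[1]-c['cy'])/f]); s=d.copy()
    for _ in range(20): s=d/(1+c['k1']*(s@s))
    M=c['camera_from_world']; Rm=M[:3,:3]; o=-Rm.T@M[:3,3]
    v=Rm.T@np.array([s[0],s[1],1]); return o,v/np.linalg.norm(v)
def plane(c,px,z):
    o,v=ray(c,px); return o+v*(z-o[2])/v[2]
def tri(rs):
    A=np.zeros((3,3));b=np.zeros(3)
    for o,v in rs:
        P=np.eye(3)-np.outer(v,v);A+=P;b+=P@o
    p=np.linalg.solve(A,b); return p,[np.linalg.norm((np.eye(3)-np.outer(v,v))@(p-o)) for o,v in rs]
def proj(c,p):
    M=c['camera_from_world'];q=M[:3,:3]@np.array(p)+M[:3,3];s=q[:2]/q[2];s=s*(1+c['k1']*(s@s));return s*K(c)+[c['cx'],c['cy']]
E
python3 - <<'E'
from h import *
import pickle
d={n:shot(n,n+'0.png') for n in('scene','side','wrist')}
pickle.dump(d,open('c0.pkl','wb'))
a=np.hstack([d['scene']['color'],d['side']['color']])
for n in d:
    c=d[n];M=c['camera_from_world'];print(n,c['fovy'],c['k1'],c['cx'],c['cy'],(-M[:3,:3].T@M[:3,3]).round(3),M[2,:3].round(2))
o=telemetry.get_obs();print(o)
E
```

```text
scene 47.221353269210425 0.03231330294455194 262.8651199941312 183.37175793953992 [1.386 0.4   0.853] [-0.71 -0.34 -0.61]
side 51.13966341015302 0.04486597604981167 249.01025500497485 192.1916852512122 [ 0.363 -0.988  0.871] [ 0.16  0.78 -0.6 ]
wrist 61.801598094117416 0.0012209984802071994 257.1463179832466 188.39760602682998 [0.164 0.476 0.372] [ 0.24 -0.12 -0.96]
{'clock': 0.15, 'joint_pos': array([ 1.10698510e+00,  2.41250933e-01,  4.02417881e-03,  1.33520885e+00,
       -1.13300500e-06,  1.57084367e+00]), 'joint_vel': array([-0.00181444, -0.00336954,  0.00387728, -0.00051156, -0.00233654,
       -0.00038456]), 'tau': array([ 1.73596636e-04, -3.72633505e+01,  2.52639019e+01,  1.23888475e-02,
        4.64573318e-06, -8.99922952e-06]), 'eef_pos': array([0.22347459, 0.4467657 , 0.24760832]), 'tool_rot': array([ 8.50705970e-01,  5.25641209e-01, -6.96953176e-04,  4.31350696e-04]), 'ft_force': array([ 0.30089308, -0.26483308, -0.13993206]), 'ft_torque': array([ 0.01690652, -0.05125263, -0.00119006]), 'grip_width': 0.08563353702485187}
```

View pics/scene0.png

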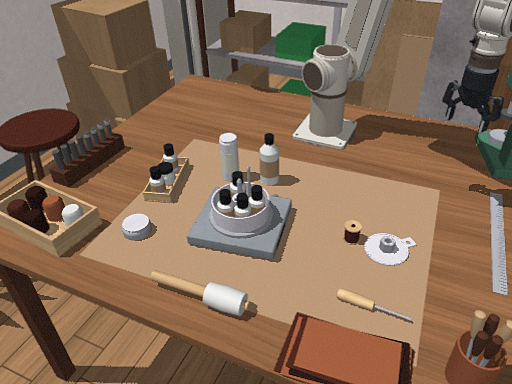

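View pics/side0.png

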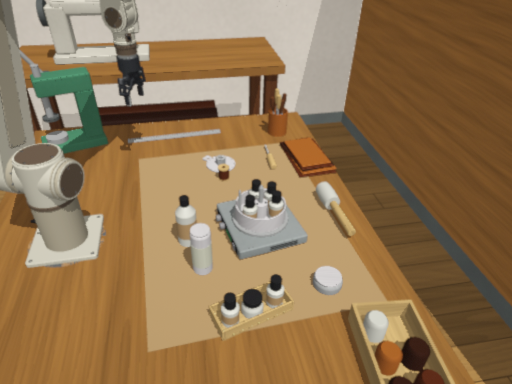

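View pics/wrist0.png

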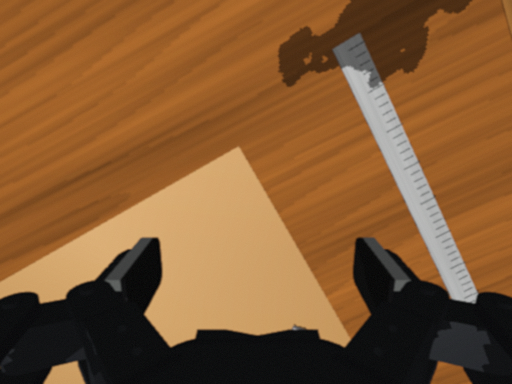

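The scene view shows the pot at about (240,207), the tray at (168,178) and the plate at (387,247), with the spool beside it at (352,231). The side view shows the tray caps at about (230,300) and (276,283), the jar at (252,297), the pot at (260,210) and the plate at (221,163). The wrist view shows only bench. Next I'll take enlarged crops and coarse points.

```bash
python3 - <<'E'
from h import *
import pickle
d=pickle.load(open('c0.pkl','rb'))
def crop(n,x,y,w,h): return cv2.resize(d[n]['color'][y:y+h,x:x+w],(400,300),interpolation=cv2.INTER_CUBIC)
im=np.vstack([np.hstack([crop('scene',190,160,104,78),crop('side',210,170,104,78)]),np.hstack([crop('scene',330,205,104,78),crop('side',200,265,104,78)])])
cv2.imwrite('pics/crop1.png',im[...,::-1])
S,D=d['scene'],d['side']
for nm,a,b in [('capA',(168,150),(230,300)),('capB',(156,172),(276,283)),('capA?',(168,150),(276,283)),('capB?',(156,172),(230,300)),('plate hub',(387,243),(221,160)),('dye',(229,138),(201,229)),('can',(268,140),(184,200)),('spool',(352,226),(223,168))]:
    p,e=tri([ray(S,a),ray(D,b)]);print(nm,p.round(3),np.round(e,3))
E
```

```text
capA [ 0.444 -0.382  0.083] [0.002 0.002]
capB [ 0.563 -0.348  0.083] [0.002 0.002]
capA? [ 0.531 -0.353  0.122] [0.034 0.034]
capB? [ 0.475 -0.378  0.043] [0.038 0.038]
plate hub [0.516 0.339 0.021] [0.001 0.001]
dye [ 0.395 -0.185  0.146] [0.001 0.001]
can [ 0.361 -0.066  0.153] [0.004 0.004]
spool [0.512 0.244 0.045] [0.001 0.001]
```

View pics/crop1.png

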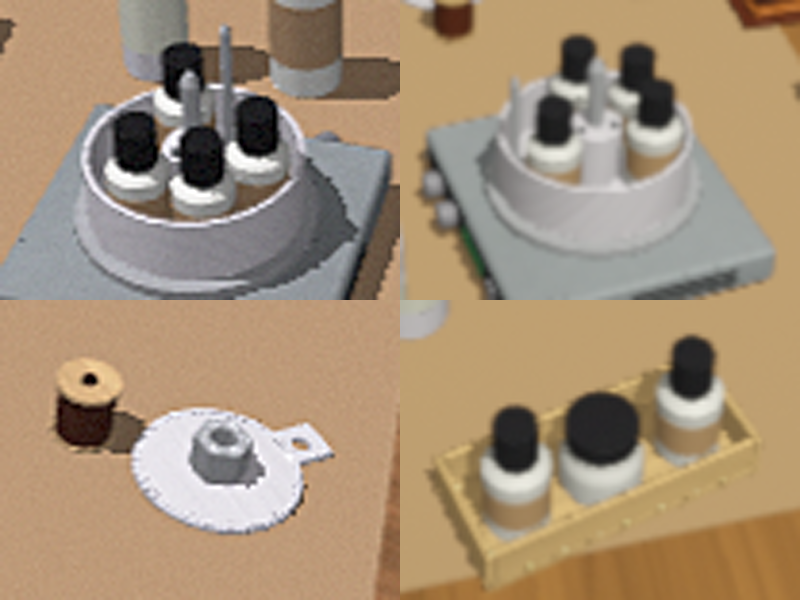

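The crop shows the shaft tip at scene (239,180) and side (261,186), and the pin tip at scene (248,168) and side (240,191). The free places are to the +y side and beside the pin. The jar is in the middle of the tray with a bottle at each end, and the plate's ear points away from the spool.

```bash
python3 - <<'E'
from h import *
import pickle
d=pickle.load(open('c0.pkl','rb'));S,D=d['scene'],d['side']
def c(x,y,X,Y): return (X+x/3.846-.4,Y+y/3.846-.4)
sh,e1=tri([ray(S,c(190,73,190,160)),ray(D,c(197,60,210,170))])
pn,e2=tri([ray(S,c(225,29,190,160)),ray(D,c(115,78,210,170))])
print('shaft',sh.round(4),e1,'pin',pn.round(4),e2, np.linalg.norm((pn-sh)[:2]))
a=np.arctan2(*(pn-sh)[1::-1]);print('yaw',np.degrees(a))
for g in (90,330,0): 
    t=a+np.radians(g);print(g,(sh[:2]+.048*np.array([np.cos(t),np.sin(t)])).round(4),np.degrees(t)%180)
b1=tri([ray(D,c(115,110,200,265)),ray(S,(168,147))]);b2=tri([ray(D,c(293,342-300,200,265)),ray(S,(156,169))]);print(b1,b2)
h=plane(S,c(222,435-300,330,205),.034);hole=plane(S,c(303,443-300,330,205),.005);print('hub',h,'hole',hole,np.linalg.norm((h-hole)[:2]),np.degrees(np.arctan2(*(hole-h)[1::-1])))
# black caps in the scene near tray
o=telemetry.get_obs();M=d['wrist']['camera_from_world'];T=np.eye(4);T[:3,:3]=R.from_quat(o['tool_rot']).as_matrix();T[:3,3]=o['eef_pos'];print((M@T).round(4))
E
```

```text
shaft [ 0.5882 -0.0491  0.1669] [np.float64(0.0004371285057183425), np.float64(0.00043712850571833223)] pin [ 0.5237 -0.054   0.1607] [np.float64(0.001473890191829061), np.float64(0.0014738901918291186)] 0.06466967128751228
yaw -175.66531088892052
90 [ 0.5918 -0.0969] 94.33468911107947
330 [ 0.5449 -0.0283] 154.33468911107946
0 [ 0.5403 -0.0527] 4.334689111079484
(array([ 0.44611537, -0.37569087,  0.09865546]), [np.float64(0.004338184071190398), np.float64(0.004338184071190412)]) (array([ 0.5654074 , -0.33969804,  0.09913168]), [np.float64(0.0006419659737537576), np.float64(0.000641965973753881)])
hub [0.51510723 0.33853774 0.034     ] hole [0.46940101 0.38879106 0.005     ] 0.06792977703714037 132.2870347734538
[[ 1.000e+00 -7.000e-04 -7.000e-04  6.000e-04]
 [ 5.000e-04  9.646e-01 -2.636e-01  3.080e-02]
 [ 8.000e-04  2.636e-01  9.646e-01  1.377e-01]
 [ 0.000e+00  0.000e+00  0.000e+00  1.000e+00]]
```

>>> apply_moves:
  moves:
    - [[-16,36,-4,0],[-16,36,-4,0],[-16,36,-4,0],[-16,36,-4,0],[-16,36,-4,0],[-16,36,-4,0],[-16,36,-4,0],[-16,36,-4,0],[-16,36,-4,0],[-16,36,-4,0]]
  hand: 1

```text
clock: 1.15
eef_pos: [0.4797, 0.1356, 0.2851]
tool_rot: [0.847, 0.531, -0.004, 0.0]
ft_force: [0.4, -0.6, 0.6]
grip_width: 0.0854
```

>>> apply_moves:
  moves:
    - [[-17,36,-3,0],[-17,36,-3,0],[-17,36,-3,0],[-17,36,-3,0],[-17,36,-3,0],[-17,36,0,0],[0,0,0,-7.5],[0,0,0,-7.5],[0,0,0,-7.5],[0,0,0,-7.5]]

```text
clock: 2.15
eef_pos: [0.6365, -0.0667, 0.2923]
tool_rot: [0.678, 0.735, -0.007, -0.005]
ft_force: [0.1, 0.2, -0.4]
grip_width: 0.0851
```

```bash
cat >> h.py <<'E'
def pose():
    o=telemetry.get_obs();m=R.from_quat(o['tool_rot']).as_matrix();return o['eef_pos'],m,np.degrees(np.arctan2(m[1,0],m[0,0])),o
def goto(xyz,yaw):
    "tool-frame shift in mm (present axes), turn in deg"
    p,m,y,o=pose();s=m.T@(np.array(xyz)-p)*1e3;t=-((yaw-y+90)%180-90)
    print('at',p.round(4),'yaw',y.round(1),'tilt',np.degrees(np.arccos(-m[2,2])).round(2),'| shift',s.round(1),'turn',t.round(1),'F',o['ft_force'].round(1),'w',o['grip_width'].round(4))
E
python3 - <<'E'
from h import *
import pickle
w=shot('wrist','wrist1.png');pickle.dump(w,open('w1.pkl','wb'))
goto((.5882,-.0491,.3),94.3)
print(proj(w,(.5882,-.0491,.168)),proj(w,(.5237,-.054,.164)))
E
```

```text
Traceback (most recent call last):
  File "h.py", line 29, in goto
    print('at',p.round(4),'yaw',y.round(1),'tilt',np.degrees(np.arccos(-m[2,2])).round(2),'| shift',s.round(1),'turn',t.round(1),'F',o['ft_force'].round(1),'w',o['grip_width'].round(4))
                                                                                                                                                                ^^^^^^^^^^^^^^^^^^^^^
AttributeError: 'float' object has no attribute 'round'
```

View pics/wrist1.png

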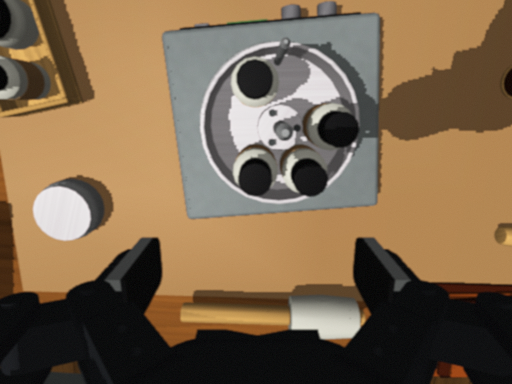

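The wrist view shows the pot rim circle centred at about (280,122), the shaft at (284,129), the pin at (283,48) and four caps. The free gaps are on the left and at the upper right.

```bash
sed -i "s/o\['grip_width'\].round(4)/round(o['grip_width'],4)/" h.py; python3 - <<'E'
from h import *
import pickle
w=pickle.load(open('w1.pkl','rb'));M=w['camera_from_world'];print('cam',-M[:3,:3].T@M[:3,3])
goto((.446,-.376,.25),94.3)
print(proj(w,(.5882,-.0491,.168)),proj(w,(.5882,-.0491,.106)),proj(w,(.5237,-.054,.164)),proj(w,(.5237,-.054,.06)))
cv2.imwrite('pics/wz.png',cv2.resize(w['color'][10:210,180:390],None,fx=2.85,fy=2.85,interpolation=cv2.INTER_CUBIC)[...,::-1])
E
```

```text
cam [ 0.57246506 -0.07248311  0.41815406]
at [ 0.6364 -0.0667  0.2921] yaw 94.9 tilt 1.0 | shift [-291.8 -215.4   46.6] turn 0.6 F [-0.2 -0.1 -0.2] w 0.0854
[286.57269286 129.93946717] [280.97080475 125.30928096] [288.71902084  39.78497996] [279.47516011  59.77751625]
```

View pics/wz.png

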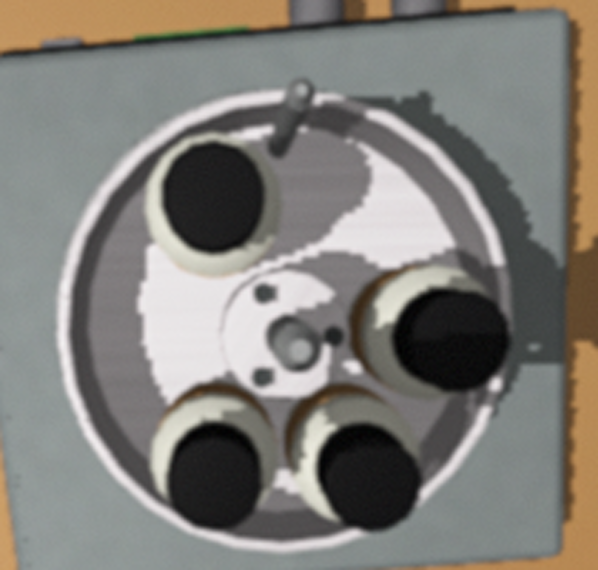

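```bash
python3 - <<'E'
from h import *
import pickle
w=pickle.load(open('w1.pkl','rb'));d=pickle.load(open('c0.pkl','rb'));S,D=d['scene'],d['side']
def c(x,y,X,Y): return (X+x/3.846-.4,Y+y/3.846-.4)
z=lambda x,y:(180+x/2.85-.35,10+y/2.85-.35)
P={}
for n,a,b,v,h in [('sh',(190,73),(197,60),(299,346),.168),('pin',(225,29),(115,78),(302,88),.164)]:
    r=[ray(S,c(*a,190,160)),ray(D,c(*b,210,170)),ray(w,z(*v))]
    print(n,*[x if i else x.round(4) for i,x in enumerate(tri(r))],'wrist@h',plane(w,z(*v),h).round(4));P[n]=plane(w,z(*v),h)
# rim outer points -> plane z=.101, circle fit
g=w['color'].astype(int)
pts=[(57,315),(68,250),(110,175),(160,127),(230,97),(350,100),(420,140),(480,205),(508,270),(512,330),(480,430),(410,510),(350,538),(280,550),(200,535),(130,490),(85,420)]
q=np.array([plane(w,z(*p),.101)[:2] for p in pts])
A=np.c_[2*q,np.ones(len(q))];s=np.linalg.lstsq(A,(q**2).sum(1),rcond=None)[0];print('rim centre',s[:2].round(4),'R',np.sqrt(s[2]+s[:2]@s[:2]))
for p in [(212,196),(455,338),(367,477),(214,476)]: 
    x=plane(w,z(*p),.15)[:2]-P['sh'][:2];print('cap',np.hypot(*x).round(4),np.degrees(np.arctan2(x[1],x[0])).round(1))
v=(P['pin']-P['sh']);print(np.hypot(v[0],v[1]),np.degrees(np.arctan2(v[1],v[0])))
E
```

```text
sh [ 0.5885 -0.0497  0.167 ] [np.float64(0.0004934593895594698), np.float64(0.0009171802540131936), np.float64(0.001072889742670522)] wrist@h [ 0.5892 -0.0506  0.168 ]
pin [ 0.5236 -0.0549  0.1607] [np.float64(0.0013594961759101228), np.float64(0.0018670380532782142), np.float64(0.0011041971212115648)] wrist@h [ 0.5244 -0.0562  0.164 ]
rim centre [ 0.59   -0.0502] R 0.07689526610657144
cap 0.0463 -144.6
cap 0.0465 95.9
cap 0.0461 34.2
cap 0.0461 -25.5
0.06503133057017135 -175.01092029578518
```

Heights agree to within 3 mm: shaft tip 0.167, pin tip 0.161. The pot axis is (0.589,-0.050) and its yaw is -175°. Next I'll move to the tray.

>>> apply_moves:
  moves:
    - [[-32,-13,5,0],[-32,-13,5,0],[-32,-13,5,0],[-32,-13,5,0],[-32,-13,5,0],[-32,-13,5,0],[-32,-13,5,0],[-32,-13,5,0],[-28,-12,2,0],[0,0,0,0]]

```text
clock: 3.2
eef_pos: [0.5386, -0.3669, 0.2459]
tool_rot: [0.683, 0.73, -0.008, -0.008]
ft_force: [0.5, 0.1, -0.4]
grip_width: 0.0854
```

```bash
python3 - <<'E'
from h import *
import pickle
w=shot('wrist','wrist2.png');pickle.dump(w,open('w2.pkl','wb'))
goto((.446,-.376,.25),94.9)
print(proj(w,(.446,-.376,.1)),proj(w,(.565,-.34,.1)))
E
```

```text
at [ 0.5393 -0.3652  0.2459] yaw 93.9 tilt 1.32 | shift [ -4.4 -93.9  -1.9] turn -1.0 F [-0.2  0.6 -0.3] w 0.0858
[254.33333445  70.54488976] [285.85801972 214.37044529]
```

View pics/wrist2.png

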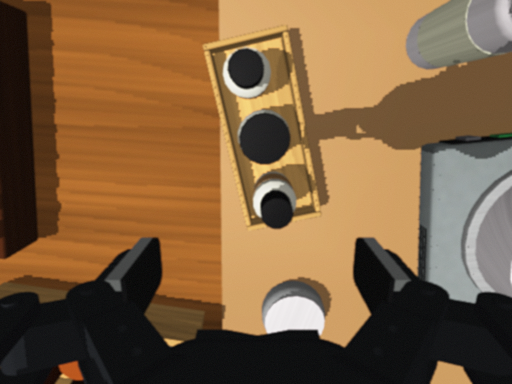

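The tray runs from the upper left. Cap A is at about (246,68), the jar at (264,137) and cap B at (278,209). I'll fit the cap tops next.

```bash
cat >> h.py <<'E'
def captop(c,guess,z,r=.015):
    "top circle centre of a black cap: blob hull of top+bottom circles; extreme arc away from the cap's foot"
    g=c['color'].max(2)<60
    n,l,st,ce=cv2.connectedComponentsWithStats(g.astype(np.uint8))
    u,v=np.round(guess).astype(int);k=np.bincount(l[v-6:v+7,u-6:u+7].ravel());k[0]=0;m=(l==k.argmax())
    q=np.array([plane(c,(x,y),z)[:2] for y,x in np.argwhere(m)])
    X=plane(c,guess,z)[:2]
    M=c['camera_from_world'];o=(-M[:3,:3].T@M[:3,3])[:2]
    a=(X-o)/np.linalg.norm(X-o);b=np.array([-a[1],a[0]])
    e=(q@a).max()-r;s=q@b;return a*e+b*(s.max()+s.min())/2,m.sum(),s.max()-s.min()
E
python3 - <<'E'
from h import *
import pickle
w=pickle.load(open('w2.pkl','rb'))
A,B=captop(w,(246,68),.1),captop(w,(277,209),.1);print(A,B,np.linalg.norm(A[0]-B[0]))
goto((*B[0],.25),94.9);goto((*A[0],.089),94.9)
E
```

```text
(array([ 0.44523392, -0.38276288]), np.int64(1059), np.float64(0.02706998112978032)) (array([ 0.56298026, -0.34876036]), np.int64(932), np.float64(0.027641188567606778)) 0.12255762916772989
at [ 0.5393 -0.3652  0.2459] yaw 93.9 tilt 1.32 | shift [14.8 24.6 -4.6] turn -1.0 F [-0.2  0.6 -0.3] w 0.0858
at [ 0.5393 -0.3652  0.2459] yaw 93.9 tilt 1.32 | shift [-11.4 -91.4 159.1] turn -1.0 F [-0.2  0.6 -0.3] w 0.0858
```

>>> apply_moves:
  moves:
    - [[4,6,12,-1],[4,6,12,0],[4,6,12,0],[3,6,12,0],[0,0,18,0],[0,0,18,0],[0,0,18,0],[0,0,18,0],[0,0,18,0],[0,0,18,0]]

```text
clock: 4.25
eef_pos: [0.5669, -0.3334, 0.0772]
tool_rot: [0.671, 0.742, -0.007, -0.009]
ft_force: [-0.6, -0.7, -0.3]
grip_width: 0.0853
```

```bash
python3 - <<'E'
from h import *
goto((.5630,-.3488,.090),95)
E
```

```text
at [ 0.5669 -0.3334  0.0772] yaw 95.8 tilt 1.31 | shift [-14.8  -5.7 -12.8] turn 0.8 F [-0.6 -0.7 -0.3] w 0.0853
```

>>> apply_moves:
  moves:
    - [[-7,-3,-6,0.8],[-7,-3,-6,0],[0,0,0,0],[0,0,0,0],[0,0,0,0],[0,0,0,0],[0,0,0,0],[0,0,0,0],[0,0,0,0],[0,0,0,0]]

```text
clock: 5.25
eef_pos: [0.5636, -0.3464, 0.0901]
tool_rot: [0.675, 0.738, -0.007, -0.009]
ft_force: [-0.3, -0.9, 0.3]
grip_width: 0.0856
```

```bash
python3 - <<'E'
from h import *
goto((.5630,-.3488,.090),95)
w=shot('wrist','wrist3.png');print(w['color'].mean())
E
```

```text
at [ 0.5636 -0.3464  0.0901] yaw 95.1 tilt 1.33 | shift [-2.3 -0.8  0.1] turn 0.1 F [-0.3 -0.9  0.3] w 0.0856
109.93754747178819
```

View pics/wrist3.png

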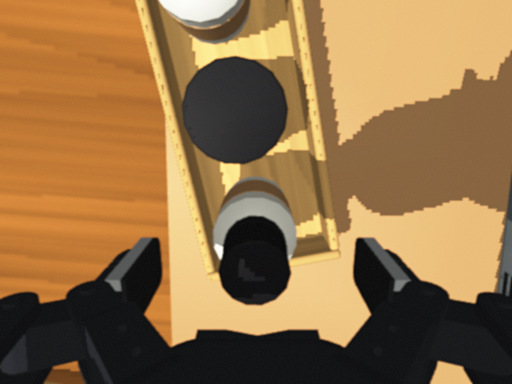

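The open fingers straddle cap B, whose top is centred at about (255,268). I'll check this against the grasp axis.

```bash
python3 - <<'E'
from h import *
w=shot('wrist')
p,m,y,o=pose()
print(proj(w,p+[0,0,.01]),plane(w,(255,269),.1),captop(w,(255,269),.1),p)
E
```

```text
[259.22152899 272.35908252] [ 0.56231085 -0.34816812  0.1       ] (array([ 0.56267378, -0.34851391]), np.int64(4877), np.float64(0.02799898347163099)) [ 0.56359928 -0.34636126  0.09006697]
```

>>> apply_moves:
  moves:
    - [[0,0,0,0],[0,0,0,0],[0,0,0,0],[0,0,0,0],[0,0,0,0],[0,0,0,0],[0,0,0,0],[0,0,0,0],[0,0,0,0],[0,0,0,0]]
  hand: -1

```text
clock: 6.35
eef_pos: [0.5636, -0.3465, 0.0899]
tool_rot: [0.675, 0.738, -0.007, -0.009]
ft_force: [1.2, 0.8, -0.5]
grip_width: 0.0282
```

>>> apply_moves:
  moves:
    - [[0,0,-10,0],[0,0,-20,0],[0,0,-22,0],[0,0,-22,0],[0,0,-22,0],[0,0,-22,0],[0,0,-22,0],[0,0,-22,0],[0,0,-10,0],[0,0,0,0]]

```text
clock: 7.35
eef_pos: [0.5657, -0.3453, 0.2692]
tool_rot: [0.675, 0.738, -0.007, -0.013]
ft_force: [0.6, 0.0, -1.9]
grip_width: 0.0283
```

```bash
python3 - <<'E'
from h import *
goto((.594,-.098,.265),95)
E
```

```text
at [ 0.5657 -0.3453  0.2692] yaw 95.1 tilt 1.76 | shift [243.7  50.4   5.2] turn 0.1 F [ 0.6  0.  -1.9] w 0.0283
```

>>> apply_moves:
  moves:
    - [[15,3,0,0],[30,6,0,0],[32,7,0,0],[32,7,0,0],[32,7,0,0],[32,7,0,0],[32,6,0,0],[20,4,0,0],[7,0,0,0],[0,0,0,0]]

```text
clock: 8.35
eef_pos: [0.5848, -0.0911, 0.2551]
tool_rot: [0.674, 0.738, -0.012, -0.027]
ft_force: [0.9, 0.0, -0.4]
grip_width: 0.0283
```

```bash
python3 - <<'E'
from h import *
goto((.594,-.098,.265),95)
c=shot('side');cv2.imwrite('pics/s4.png',cv2.resize(c['color'][130:250,180:340],None,fx=4,fy=4,interpolation=cv2.INTER_CUBIC)[...,::-1])
E
```

```text
at [ 0.5848 -0.0911  0.2551] yaw 95.2 tilt 3.33 | shift [ -7.4   8.  -10.5] turn 0.2 F [ 0.9  0.  -0.4] w 0.0283
```

>>> apply_moves:
  moves:
    - [[0,0,-10,0],[0,0,0,0],[0,0,0,0],[0,0,0,0],[0,8,0,0],[0,0,0,0],[0,0,0,0],[-7,0,0,0],[0,0,0,0],[0,0,0,0]]

```text
clock: 9.4
eef_pos: [0.5943, -0.1041, 0.2644]
tool_rot: [0.677, 0.735, -0.012, -0.027]
ft_force: [0.0, -0.1, -2.4]
grip_width: 0.0285
```

```bash
sed -i "s/print('at'/print('tx,ty z:',m[2,:2].round(4),'q',o['joint_pos'].round(3),'\\\\nat'/" h.py; python3 - <<'E'
from h import *
goto((.594,-.098,.265),95)
E
```

```text
tx,ty z: [ 0.0222 -0.0542] q [-0.177  0.497  0.418  1.55   0.008 -0.26 ] 
at [ 0.5943 -0.1041  0.2644] yaw 94.7 tilt 3.36 | shift [ 6.1  0.2 -0.5] turn -0.3 F [ 0.  -0.1 -2.4] w 0.0285
```

>>> apply_moves:
  moves:
    - [[-20,5,0,0],[-30,7,0,0],[-30,7,0,0],[-20,5,0,0],[0,0,0,0],[0,0,0,0],[0,0,0,0],[0,0,0,0],[0,0,0,0],[0,0,0,0]]

```text
clock: 10.4
eef_pos: [0.6267, -0.2007, 0.2614]
tool_rot: [0.675, 0.737, -0.012, -0.027]
ft_force: [-0.5, 0.0, -0.9]
grip_width: 0.0282
```

```bash
python3 - <<'E'
from h import *
goto((.597,-.0995,.265),95)
E
```

```text
tx,ty z: [ 0.0242 -0.0545] q [-3.100e-01  6.280e-01  6.300e-01  1.632e+00  1.000e-03 -3.990e-01] 
at [ 0.6267 -0.2007  0.2614] yaw 95.0 tilt 3.42 | shift [103.5 -20.7  -0. ] turn 0.0 F [-0.5  0.  -0.9] w 0.0282
```

>>> apply_moves:
  moves:
    - [[25,-5,0,0],[0,0,0,0],[0,0,0,0],[25,-5,0,0],[0,0,0,0],[0,0,0,0],[25,-5,0,0],[0,0,0,0],[0,0,0,0],[0,0,0,0]]

```text
clock: 11.4
eef_pos: [0.606, -0.128, 0.2647]
tool_rot: [0.675, 0.737, -0.012, -0.025]
ft_force: [-0.2, 0.6, -1.2]
grip_width: 0.0279
```

```bash
python3 - <<'E'
from h import *
goto((.597,-.0995,.265),95)
E
```

```text
tx,ty z: [ 0.0216 -0.0518] q [-0.211  0.531  0.474  1.57   0.005 -0.298] 
at [ 0.606  -0.128   0.2647] yaw 95.0 tilt 3.21 | shift [29.2 -6.4  0.7] turn -0.0 F [-0.2  0.6 -1.2] w 0.0279
```

>>> apply_moves:
  moves:
    - [[15,-3,0,0],[0,0,0,0],[0,0,0,0],[14,-3,0,0],[0,0,0,0],[0,0,0,0],[0,0,0,0],[0,0,0,0],[0,0,0,0],[0,0,0,0]]

```text
clock: 12.4
eef_pos: [0.5972, -0.0988, 0.2655]
tool_rot: [0.676, 0.736, -0.012, -0.025]
ft_force: [-0.2, 0.9, -2.2]
grip_width: 0.0282
```

```bash
python3 - <<'E'
from h import *
goto((.597,-.0995,.160),95)
c=shot('side');s=shot('scene')
f=lambda c,x,y:cv2.resize(c['color'][y:y+100,x:x+120],(400,333),interpolation=cv2.INTER_CUBIC)
cv2.imwrite('pics/s5.png',np.hstack([f(s,180,115),f(c,200,125)])[...,::-1])
E
```

```text
tx,ty z: [ 0.0211 -0.0516] q [-0.167  0.498  0.424  1.551  0.008 -0.253] 
at [ 0.5972 -0.0988  0.2655] yaw 94.8 tilt 3.2 | shift [ -3.    5.2 105.3] turn -0.2 F [-0.2  0.9 -2.2] w 0.0282
```

View pics/s5.png

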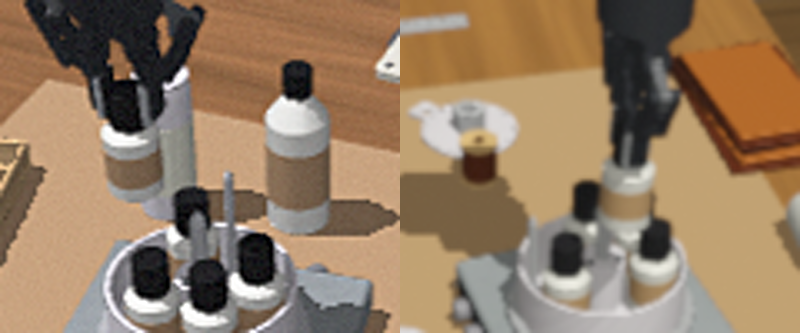

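Both views show the bottle held above the left gap, slightly tilted, and clear of the shaft. I'll descend in stages.

>>> apply_moves:
  moves:
    - [[0,0,10,0],[-1,1,10,0],[0,0,10,0],[-1,1,10,0],[0,1,10,0],[0,0,10,0],[0,0,0,0],[0,0,0,0],[0,0,0,0],[0,0,0,0]]

```text
clock: 13.5
eef_pos: [0.5962, -0.0996, 0.1981]
tool_rot: [0.676, 0.736, -0.013, -0.027]
ft_force: [0.2, 0.0, -1.3]
grip_width: 0.0283
```

```bash
python3 - <<'E'
from h import *
goto((.597,-.0995,.142),95)
E
```

```text
tx,ty z: [ 0.022 -0.055] q [-0.169  0.519  0.283  1.394  0.007 -0.254] 
at [ 0.5962 -0.0996  0.1981] yaw 94.8 tilt 3.4 | shift [-1.2  3.9 55.9] turn -0.2 F [ 0.2  0.  -1.3] w 0.0283
```

>>> apply_moves:
  moves:
    - [[0,1,10,0],[0,0,0,0],[0,1,10,0],[0,0,0,0],[-1,1,10,0],[0,0,0,0],[0,1,10,0],[0,0,0,0],[0,0,0,0],[0,0,0,0]]

```text
clock: 14.5
eef_pos: [0.5985, -0.0996, 0.1547]
tool_rot: [0.676, 0.736, -0.012, -0.026]
ft_force: [0.5, -0.7, -1.7]
grip_width: 0.028
```

```bash
python3 - <<'E'
from h import *
goto((.597,-.0995,.140),95)
E
```

```text
tx,ty z: [ 0.0219 -0.0539] q [-0.168  0.547  0.215  1.296  0.008 -0.254] 
at [ 0.5985 -0.0996  0.1547] yaw 94.8 tilt 3.33 | shift [-0.1 -0.7 14.8] turn -0.2 F [ 0.5 -0.7 -1.7] w 0.028
```

>>> apply_moves:
  moves:
    - [[0,0,6,0],[0,0,0,0],[0,0,4,0],[0,0,0,0],[0,0,2,0],[0,0,0,0],[0,0,2,0],[0,0,0,0],[0,0,0,0],[0,0,0,0]]

```text
clock: 15.5
eef_pos: [0.5983, -0.0995, 0.1406]
tool_rot: [0.676, 0.736, -0.012, -0.025]
ft_force: [-0.6, 0.3, -1.5]
grip_width: 0.0286
```

```bash
python3 - <<'E'
from h import *
goto((.597,-.0995,.140),95)
E
```

```text
tx,ty z: [ 0.0212 -0.0519] q [-0.168  0.554  0.189  1.261  0.008 -0.253] 
at [ 0.5983 -0.0995  0.1406] yaw 94.8 tilt 3.21 | shift [ 0.1 -1.3  0.6] turn -0.2 F [-0.6  0.3 -1.5] w 0.0286
```

>>> apply_moves:
  moves:
    - [[0,0,1.5,0],[0,0,0,0],[0,0,0,0],[0,0,1,0],[0,0,0,0],[0,0,0,0],[0,0,0,0],[0,0,0,0],[0,0,0,0],[0,0,0,0]]

```text
clock: 16.5
eef_pos: [0.5989, -0.0995, 0.1402]
tool_rot: [0.676, 0.736, -0.011, -0.024]
ft_force: [-0.7, 0.1, -0.9]
grip_width: 0.0284
```

>>> apply_moves:
  moves:
    - [[0,0,3,0],[0,0,0,0],[0,0,0,0],[0,0,0,0],[0,0,0,0],[0,0,0,0],[0,0,0,0],[0,0,0,0],[0,0,0,0],[0,0,0,0]]

```text
clock: 17.5
eef_pos: [0.5997, -0.0995, 0.1401]
tool_rot: [0.676, 0.736, -0.01, -0.023]
ft_force: [0.3, 0.3, 1.1]
grip_width: 0.0284
```

>>> apply_moves:
  moves:
    - [[0,0,0,0],[0,0,0,0],[0,0,0,0],[0,0,0,0],[0,0,0,0],[0,0,0,0],[0,0,0,0],[0,0,0,0],[0,0,0,0],[0,0,0,0]]
  hand: 0

```text
clock: 18.5
eef_pos: [0.5997, -0.0996, 0.1394]
tool_rot: [0.676, 0.736, -0.01, -0.023]
ft_force: [0.8, 0.1, 0.1]
grip_width: 0.0429
```

```bash
python3 - <<'E'
from h import *
goto((.597,-.0995,.255),95)
E
```

```text
tx,ty z: [ 0.02   -0.0459] q [-0.168  0.553  0.184  1.251  0.008 -0.253] 
at [ 0.5997 -0.0996  0.1394] yaw 94.8 tilt 2.87 | shift [   2.6   -8.  -115.3] turn -0.2 F [0.8 0.1 0.1] w 0.0429
```

>>> apply_moves:
  moves:
    - [[0,-1,-12,0],[1,0,-12,0],[0,-1,-14,0],[0,-1,-14,0],[0,-1,-14,0],[0,0,-14,0],[0,0,-14,0],[0,0,-10,0],[0,0,0,0],[0,0,0,0]]

```text
clock: 19.5
eef_pos: [0.602, -0.1005, 0.2579]
tool_rot: [0.676, 0.736, -0.007, -0.019]
ft_force: [-0.7, -0.2, 0.1]
grip_width: 0.0426
```

```bash
python3 - <<'E'
from h import *
goto((.4452,-.3828,.25),95)
w=shot('wrist','w6.png');s=shot('scene','sc6.png');d=shot('side','sd6.png')
for c in(s,d): print(proj(c,(.5932,-.098,.15)).round(1))
E
```

```text
tx,ty z: [ 0.0177 -0.0364] q [-0.169  0.497  0.403  1.517  0.008 -0.254] 
at [ 0.602  -0.1005  0.2579] yaw 94.9 tilt 2.32 | shift [-268.2 -179.9    9.7] turn -0.1 F [-0.7 -0.2  0.1] w 0.0426
[222.2 180.2]
[266.  199.6]
```

>>> apply_moves:
  moves:
    - [[-15,-10,0,0],[-30,-20,0,0],[-33,-22,0,0],[-33,-22,0,0],[-33,-22,0,0],[-33,-22,0,0],[-33,-22,0,0],[-30,-20,0,0],[-15,-10,0,0],[0,0,0,0]]
  hand: 0.7

```text
clock: 20.65
eef_pos: [0.4383, -0.3835, 0.2508]
tool_rot: [0.677, 0.736, -0.012, -0.027]
ft_force: [0.7, 0.5, 0.1]
grip_width: 0.0725
```

>>> apply_moves:
  moves:
    - [[0,0,0,-7.5],[0,0,0,-7.5],[0,0,0,-7.5],[0,0,0,-7.5],[0,0,0,-7.5],[0,0,0,-7.5],[0,0,0,-7.5],[0,0,0,-6],[0,0,0,0],[0,0,0,0]]

```text
clock: 21.65
eef_pos: [0.4344, -0.3775, 0.2457]
tool_rot: [0.21, 0.977, 0.007, -0.035]
ft_force: [-0.0, -0.5, 0.0]
grip_width: 0.0723
```

```bash
python3 - <<'E'
from h import *
goto((.4452,-.3828,.09),155)
w=shot('wrist','w7.png');g=proj(w,(.4452,-.3828,.1));print(g)
try: print(captop(w,g,.1))
except Exception as e: print(e)
E
```

```text
tx,ty z: [ 0.0713 -0.0003] q [-0.705  0.449  0.294  1.484 -0.02  -1.852] 
at [ 0.4344 -0.3775  0.2457] yaw 155.7 tilt 4.09 | shift [-23.1  -0.4 154.4] turn 0.7 F [-0.  -0.5  0. ] w 0.0723
[231.95743646 180.7752599 ]
(array([ 0.44220682, -0.38572359]), np.int64(940), np.float64(0.026818428283295503))
```

>>> apply_moves:
  moves:
    - [[-4,0,-20,0],[-4,0,-20,0],[-4,0,-20,0],[-4,0,-20,0],[-4,0,-20,0],[0,0,0,0],[0,0,0,0],[0,0,50,0],[0,0,0,0],[0,0,0,0]]

```text
clock: 22.7
eef_pos: [0.4473, -0.3787, 0.2844]
tool_rot: [0.215, 0.975, 0.015, -0.049]
ft_force: [0.2, -0.7, 2.0]
grip_width: 0.0726
```

```bash
python3 - <<'E'
from h import *
goto((.4437,-.384,.09),155)
E
```

```text
tx,ty z: [0.1028 0.0076] q [-0.693  0.494  0.461  1.64  -0.019 -1.829] 
at [ 0.4473 -0.3787  0.2844] yaw 155.1 tilt 5.92 | shift [-18.9  -7.8 193.4] turn 0.1 F [ 0.2 -0.7  2. ] w 0.0726
```

>>> apply_moves:
  moves:
    - [[0,0,-8,0],[0,0,-8,0],[0,0,-8,0],[0,0,-8,0],[0,0,-8,0],[0,0,-8,0],[0,0,-8,0],[0,0,-8,0],[0,0,0,0],[0,0,0,0]]

```text
clock: 23.7
eef_pos: [0.4649, -0.3916, 0.3803]
tool_rot: [0.217, 0.976, 0.001, -0.023]
ft_force: [0.5, -0.3, -0.3]
grip_width: 0.0729
```

```bash
python3 - <<'E'
from h import *
goto((.4437,-.384,.09),155)
E
```

```text
tx,ty z: [ 0.0464 -0.0074] q [-0.691  0.522  0.758  1.85  -0.019 -1.825] 
at [ 0.4649 -0.3916  0.3803] yaw 155.0 tilt 2.69 | shift [8.90e+00 1.00e-01 2.91e+02] turn -0.0 F [ 0.5 -0.3 -0.3] w 0.0729
```

>>> apply_moves:
  moves:
    - [[0,0,-8,0],[0,0,-8,0],[0,0,-8,0],[0,0,-8,0],[0,0,0,0],[0,0,6,0],[0,0,10,0],[1,0,12,0],[1,0,14,0],[1,0,14,0]]

```text
clock: 24.7
eef_pos: [0.4636, -0.3922, 0.359]
tool_rot: [0.217, 0.976, -0.002, -0.017]
ft_force: [-0.2, 0.6, -0.4]
grip_width: 0.0725
```

```bash
python3 - <<'E'
from h import *
goto((.4437,-.384,.09),155)
E
```

```text
tx,ty z: [ 0.0325 -0.011 ] q [-0.693  0.493  0.656  1.762 -0.019 -1.826] 
at [ 0.4636 -0.3922  0.359 ] yaw 154.9 tilt 1.96 | shift [ 12.7   2.  269.5] turn -0.1 F [-0.2  0.6 -0.4] w 0.0725
```

>>> apply_moves:
  moves:
    - [[1,0,14,0],[1,0,14,0],[1,0,14,0],[1,0,14,0],[1,0,14,0],[1,0,14,0],[1,0,14,0],[1,0,14,0],[1,0,14,0],[0,0,14,0]]

```text
clock: 25.7
eef_pos: [0.4444, -0.3831, 0.2035]
tool_rot: [0.217, 0.976, 0.0, -0.021]
ft_force: [-0.4, -0.3, -0.2]
grip_width: 0.0723
```

```bash
python3 - <<'E'
from h import *
w=shot('wrist')
g=proj(w,(.4437,-.384,.1));
try: print(g,captop(w,g,.1))
except Exception as e: print(g,e)
goto((.4437,-.384,.09),155)
E
```

```text
[252.3840921  194.37209713] (array([ 0.4428024 , -0.38556859]), np.int64(1302), np.float64(0.027444898789306227))
tx,ty z: [ 0.0471 -0.0071] q [-0.702  0.466  0.205  1.353 -0.019 -1.835] 
at [ 0.4431 -0.3821  0.2006] yaw 154.9 tilt 2.73 | shift [ -6.5  -0.7 110.4] turn -0.1 F [-2.3 -0.1 -2. ] w 0.0725
```

>>> apply_moves:
  moves:
    - [[-1,0,12,0],[-1,0,12,0],[-1,0,12,0],[-1,-1,12,0],[-1,0,12,0],[0,0,12,0],[0,0,10,0],[0,0,6,0],[0,0,0,0],[0,0,0,0]]

```text
clock: 26.75
eef_pos: [0.4414, -0.3827, 0.1039]
tool_rot: [0.217, 0.976, 0.002, -0.025]
ft_force: [0.4, 0.3, -0.4]
grip_width: 0.0728
```

```bash
python3 - <<'E'
from h import *
w=shot('wrist')
g=proj(w,(.4437,-.384,.1));
try: print(g,captop(w,g,.1))
except Exception as e: print(g,e)
goto((.4437,-.384,.091),155)
E
```

```text
[252.1192013  257.99417919] (array([ 0.44291543, -0.3851533 ]), np.int64(4067), np.float64(0.02865627049004671))
tx,ty z: [ 0.05   -0.0063] q [-0.705  0.535  0.055  1.137 -0.019 -1.837] 
at [ 0.4415 -0.3827  0.104 ] yaw 154.9 tilt 2.89 | shift [-3.2 -0.1 12.8] turn -0.1 F [-0.3  0.5 -0.7] w 0.0725
```

>>> apply_moves:
  moves:
    - [[-1.5,-1,6,0],[0,0,0,0],[-1.5,-1,6,0],[0,0,0,0],[0,0,0,0],[0,0,0,0],[0,0,0,0],[0,0,0,0],[0,0,0,0],[0,0,0,0]]

```text
clock: 27.8
eef_pos: [0.4441, -0.3869, 0.0929]
tool_rot: [0.217, 0.976, 0.001, -0.023]
ft_force: [0.1, 0.0, -0.6]
grip_width: 0.0728
```

>>> apply_moves:
  moves:
    - [[0,0,0,0],[0,0,0,0],[0,0,0,0],[0,0,0,0],[0,0,0,0],[0,0,0,0],[0,0,0,0],[0,0,-6,0],[0,0,-8,0],[0,0,-8,0]]
  hand: -1

```text
clock: 28.8
eef_pos: [0.4439, -0.3862, 0.1145]
tool_rot: [0.217, 0.976, 0.002, -0.025]
ft_force: [0.1, 1.0, -1.6]
grip_width: 0.0284
```

>>> apply_moves:
  moves:
    - [[0,0,-12,0],[0,0,-13,0],[0,0,-13,0],[0,0,-13,0],[0,0,-13,0],[0,0,-13,0],[0,0,-13,0],[0,0,-13,0],[0,0,-13,0],[0,0,-13,0]]

```text
clock: 29.8
eef_pos: [0.4506, -0.3882, 0.2581]
tool_rot: [0.217, 0.976, 0.001, -0.022]
ft_force: [-0.6, -0.6, -1.5]
grip_width: 0.0281
```

```bash
python3 - <<'E'
from h import *
goto((.5455,-.03,.28),155)
E
```

```text
tx,ty z: [ 0.0442 -0.0079] q [-0.702  0.464  0.351  1.498 -0.019 -1.834] 
at [ 0.4506 -0.3882  0.2581] yaw 154.9 tilt 2.57 | shift [ 66.9 364.5 -21.8] turn -0.1 F [-0.6 -0.6 -1.5] w 0.0281
```

>>> apply_moves:
  moves:
    - [[2,10,-3,0],[4,18,-3,0],[4,20,-3,0],[4,20,-3,0],[4,20,-3,0],[4,20,-3,0],[4,20,-2,0],[4,20,-2,0],[4,20,-2,0],[4,20,-2,0]]

```text
clock: 30.8
eef_pos: [0.4966, -0.1838, 0.2867]
tool_rot: [0.216, 0.976, 0.003, -0.023]
ft_force: [-0.4, -0.2, -1.5]
grip_width: 0.0284
```

```bash
python3 - <<'E'
from h import *
goto((.5455,-.03,.28),155)
E
```

```text
tx,ty z: [ 0.047 -0.005] q [-3.540e-01  3.260e-01  2.190e-01  1.511e+00 -1.000e-03 -1.489e+00] 
at [ 0.4966 -0.1838  0.2867] yaw 155.0 tilt 2.71 | shift [ 20.2 160.1   6.9] turn 0.0 F [-0.4 -0.2 -1.5] w 0.0284
```

>>> apply_moves:
  moves:
    - [[2,16,0,0],[2,18,0,0],[2,18,0,0],[2,18,0,0],[2,18,0,0],[2,18,0,0],[2,18,0,0],[1,12,0,0],[0,6,0,0],[0,0,0,0]]

```text
clock: 31.8
eef_pos: [0.5367, -0.0252, 0.285]
tool_rot: [0.208, 0.978, 0.004, -0.029]
ft_force: [-0.5, 0.6, -1.6]
grip_width: 0.028
```

```bash
python3 - <<'E'
from h import *
goto((.548,-.0322,.205),155)
E
```

```text
tx,ty z: [ 0.0578 -0.0037] q [-0.056  0.349  0.246  1.524  0.017 -1.208] 
at [ 0.5367 -0.0252  0.285 ] yaw 155.9 tilt 3.32 | shift [-17.8  -1.5  79.1] turn 0.9 F [-0.5  0.6 -1.6] w 0.028
```

>>> apply_moves:
  moves:
    - [[-3,0,-8,0.9],[-3,0,-8,0],[-3,0,-8,0],[-3,0,-8,0],[0,0,0,0],[0,0,4,0],[0,0,8,0],[0,0,10,0],[0,0,10,0],[0,0,10,0]]

```text
clock: 32.8
eef_pos: [0.5475, -0.0351, 0.2751]
tool_rot: [0.22, 0.975, 0.003, -0.027]
ft_force: [0.0, 0.3, -1.3]
grip_width: 0.028
```

```bash
python3 - <<'E'
from h import *
goto((.548,-.0322,.205),155)
E
```

```text
tx,ty z: [ 0.0549 -0.0054] q [-0.072  0.373  0.256  1.507  0.015 -1.199] 
at [ 0.5475 -0.0351  0.2751] yaw 154.5 tilt 3.16 | shift [-3.1  3.2 70. ] turn -0.5 F [ 0.   0.3 -1.3] w 0.028
```

>>> apply_moves:
  moves:
    - [[-0.5,0.5,10,-0.5],[-0.5,0.5,10,0],[-0.5,0.5,10,0],[-0.5,0.5,10,0],[-0.5,0.5,10,0],[-0.5,0.5,8,0],[0,0,6,0],[0,0,0,0],[0,0,0,0],[0,0,0,0]]

```text
clock: 33.8
eef_pos: [0.5463, -0.0316, 0.2021]
tool_rot: [0.215, 0.976, 0.003, -0.03]
ft_force: [-0.1, 0.2, -1.3]
grip_width: 0.0281
```

```bash
python3 - <<'E'
from h import *
goto((.548,-.0322,.145),155)
c=shot('side');s=shot('scene')
f=lambda c,x,y:cv2.resize(c['color'][y:y+100,x:x+120],(400,333),interpolation=cv2.INTER_CUBIC)
cv2.imwrite('pics/s8.png',np.hstack([f(s,180,135),f(c,200,145)])[...,::-1])
E
```

```text
tx,ty z: [ 0.0603 -0.0069] q [-0.066  0.402  0.109  1.336  0.015 -1.203] 
at [ 0.5463 -0.0316  0.2021] yaw 155.1 tilt 3.48 | shift [-5.2  0.6 56.8] turn 0.1 F [-0.1  0.2 -1.3] w 0.0281
```

View pics/s8.png

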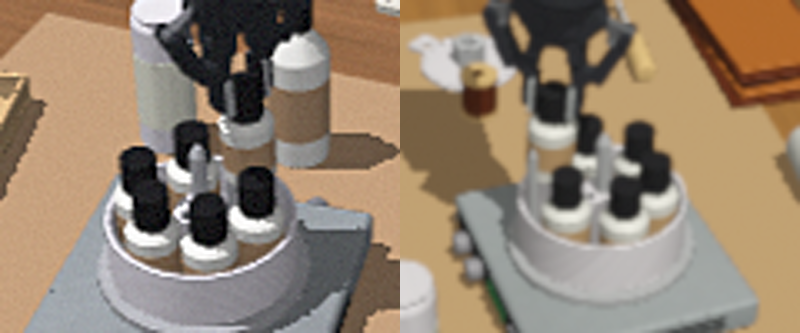

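Bottle 1 stands upright in the left place, and the second bottle hovers over the place beside the pin. I'll keep descending.

>>> apply_moves:
  moves:
    - [[-1,0,10,0],[0,0,0,0],[-1,0,10,0],[0,0,0,0],[-1,0,10,0],[0,0,0,0],[-1,0,10,0],[0,0,0,0],[-1,0,6,0],[0,0,0,0]]

```text
clock: 34.9
eef_pos: [0.5485, -0.0331, 0.1519]
tool_rot: [0.215, 0.976, 0.003, -0.03]
ft_force: [-0.3, 0.8, -1.4]
grip_width: 0.0281
```

```bash
python3 - <<'E'
from h import *
goto((.548,-.0322,.143),155)
E
```

```text
tx,ty z: [ 0.0596 -0.0067] q [-0.068  0.439  0.031  1.22   0.015 -1.205] 
at [ 0.5485 -0.0331  0.1519] yaw 155.1 tilt 3.44 | shift [0.3 0.7 9. ] turn 0.1 F [-0.3  0.8 -1.4] w 0.0281
```

>>> apply_moves:
  moves:
    - [[0,0,6,0],[0,0,0,0],[0,0,2,0],[0,0,0,0],[0,0,2,0],[0,0,0,0],[0,0,2,0],[0,0,0,0],[0,0,0,0],[0,0,0,0]]

```text
clock: 35.9
eef_pos: [0.5499, -0.0325, 0.1436]
tool_rot: [0.215, 0.976, 0.004, -0.026]
ft_force: [-1.0, -0.9, 1.6]
grip_width: 0.0284
```

>>> apply_moves:
  moves:
    - [[0,0,0,0],[0,0,0,0],[0,0,0,0],[0,0,0,0],[0,0,0,0],[0,0,-6,0],[0,0,-8,0],[0,0,-10,0],[0,0,-12,0],[0,0,-12,0]]
  hand: 0

```text
clock: 36.9
eef_pos: [0.5496, -0.0326, 0.1935]
tool_rot: [0.215, 0.976, 0.005, -0.031]
ft_force: [0.7, 0.1, 0.2]
grip_width: 0.0428
```

>>> apply_moves:
  moves:
    - [[0,0,-12,0],[0,0,-12,0],[0,0,-12,0],[0,0,-12,0],[0,0,-12,0],[0,0,-8,0],[0,0,0,0],[0,0,0,0],[0,0,0,0],[0,0,0,0]]

```text
clock: 37.9
eef_pos: [0.5565, -0.0349, 0.2722]
tool_rot: [0.215, 0.976, 0.005, -0.025]
ft_force: [-0.2, 0.2, -0.0]
grip_width: 0.0427
```

```bash
python3 - <<'E'
from h import *
import pickle
w=shot('wrist');s=shot('scene');c=shot('side');pickle.dump((w,s,c),open('c9.pkl','wb'))
goto((.515,.3385,.2),132-180)
f=lambda c,x,y:cv2.resize(c['color'][y:y+100,x:x+120],(400,333),interpolation=cv2.INTER_CUBIC)
r1=np.hstack([f(s,180,135),f(c,200,145)]);r2=np.hstack([f(s,330,195),f(c,170,120)])
cv2.imwrite('pics/s9.png',cv2.resize(np.vstack([r1,r2]),None,fx=.9,fy=.9)[...,::-1])
E
```

```text
tx,ty z: [ 0.0506 -0.0001] q [-0.072  0.387  0.27   1.501  0.018 -1.209] 
at [ 0.5565 -0.0349  0.2722] yaw 155.1 tilt 2.9 | shift [190.8 321.3  81.9] turn 23.1 F [ 0.2  0.2 -0.2] w 0.0425
```

View pics/s9.png

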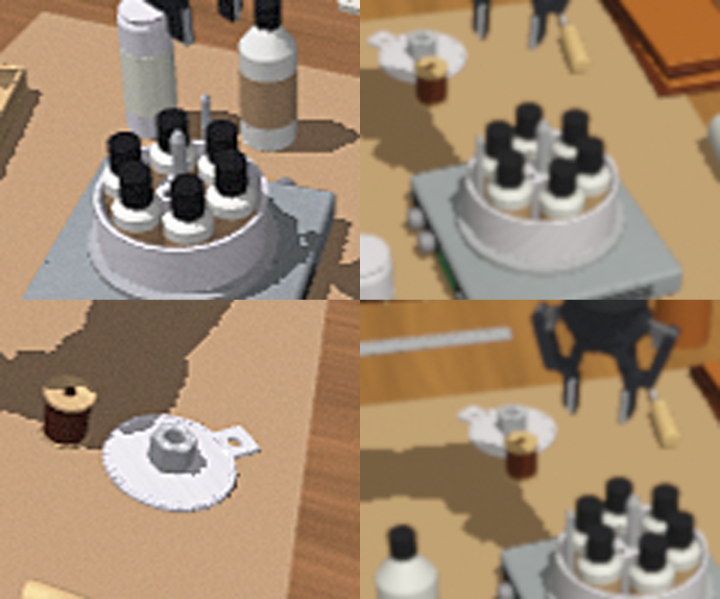

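All six bottles stand upright with their caps level, and the plate and spool are untouched. Next I'll go to the plate.

>>> apply_moves:
  moves:
    - [[6,10,0,0],[11,18,0,0],[12,20,0,0],[12,20,0,0],[12,20,0,0],[12,20,0,0],[12,20,0,0],[12,20,0,0],[12,20,0,0],[12,20,0,0]]
  hand: 0.5

```text
clock: 39.05
eef_pos: [0.5298, 0.1952, 0.2764]
tool_rot: [0.217, 0.976, 0.006, -0.027]
ft_force: [0.4, 0.5, 1.0]
grip_width: 0.0639
```

```bash
python3 - <<'E'
from h import *
goto((.515,.3385,.2),132-180)
E
```

```text
tx,ty z: [ 0.0556 -0.0003] q [ 0.333  0.395  0.292  1.508  0.039 -0.801] 
at [0.5298 0.1952 0.2764] yaw 154.9 tilt 3.19 | shift [ 69.8 123.6  80.4] turn 22.9 F [0.4 0.5 1. ] w 0.0639
```

>>> apply_moves:
  moves:
    - [[9,17,2,0],[9,17,4,0],[9,17,6,0],[9,17,6,0],[9,17,6,0],[8,14,6,0],[6,10,4,0],[0,0,0,7.6],[0,0,0,7.6],[0,0,0,6]]

```text
clock: 40.05
eef_pos: [0.5136, 0.3354, 0.2427]
tool_rot: [0.394, 0.918, -0.0, -0.03]
ft_force: [-1.6, -0.2, 0.4]
grip_width: 0.0642
```

```bash
python3 - <<'E'
from h import *
import pickle
w=shot('wrist');pickle.dump(w,open('w10.pkl','wb'))
cv2.imwrite('pics/w10.png',cv2.resize(w['color'],(768,576),interpolation=cv2.INTER_CUBIC)[...,::-1])
goto((.515,.3385,.1),132-180);print(proj(w,(.515,.3385,.034)),proj(w,(.4705,.388,.006)))
E
```

```text
tx,ty z: [ 0.0547 -0.0237] q [ 0.556  0.502  0.371  1.474  0.049 -0.203] 
at [0.5137 0.3353 0.2427] yaw 133.4 tilt 3.42 | shift [ -6.4   6.5 142.4] turn 1.4 F [-0.3 -0.2  0. ] w 0.064
[248.43243222 173.72474771] [305.11131691 169.91602865]
```

View pics/w10.png

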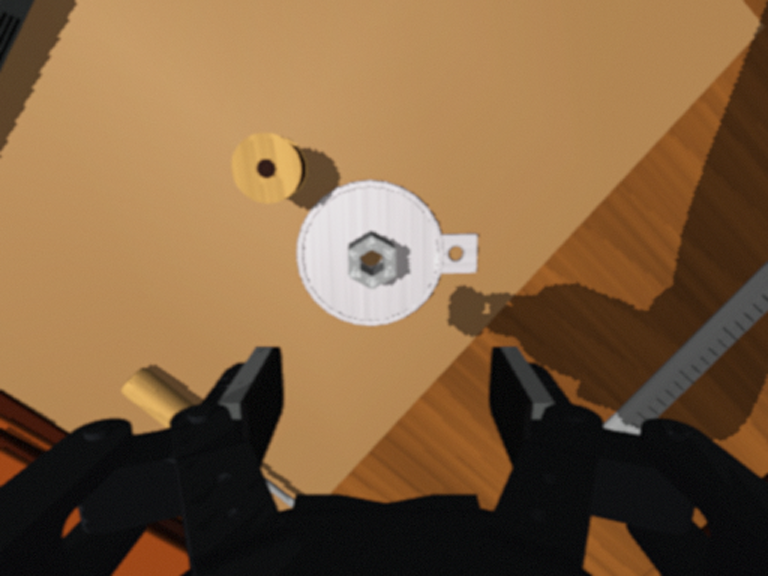

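The plate disc is at (370,253) in the enlarged picture, the hub bore at (372,260) and the pin hole at (456,254), with the spool clear at (266,168). That was the last picture, so the rest is numeric.

```bash
cat >> h.py <<'E'
def plate_meas(c,zb):
    "disc edge circle fit (top edge at zb+6mm) + pin hole + bore"
    im=c['color'].astype(int);m=((im.min(2)>95)&(im.max(2)-im.min(2)<30)).astype(np.uint8)
    cs,_=cv2.findContours(m,cv2.RETR_CCOMP,cv2.CHAIN_APPROX_NONE)
    k=max(cs,key=cv2.contourArea)[:,0,:]
    q=np.array([plane(c,p,zb+.006)[:2] for p in k]);s=None
    g=np.median(q,0)
    keep=np.ones(len(q),bool)
    for _ in range(8):
        a=np.linalg.lstsq(np.c_[2*q[keep],np.ones(keep.sum())],(q[keep]**2).sum(1),rcond=None)[0];r=np.sqrt(a[2]+a[:2]@a[:2])
        e=np.abs(np.hypot(*(q-a[:2]).T)-r);keep=e<max(.0015,1.5*np.median(e))
    return a[:2],r,keep.mean(),cv2.contourArea(k.reshape(-1,1,2)),[(x[:,0].mean(0).round(1),cv2.contourArea(x)) for x in cs if 8<cv2.contourArea(x)<600]
E
python3 - <<'E'
from h import *
import pickle
w=pickle.load(open('w10.pkl','rb'))
print(plate_meas(w,0))
b=plane(w,(247.8,173),.034);b0=plane(w,(246.5,168.5),.006);h=plane(w,(303.8,168.8),.006)
print(b,b0,h,[(np.linalg.norm((h-x)[:2]),np.degrees(np.arctan2(h[1]-x[1],h[0]-x[0]))) for x in(b,b0)])
s=pickle.load(open('c0.pkl','rb'))['scene']
print('hub tri',tri([ray(w,(247.8,173)),ray(s,(387.3,239.7))]))
goto((*b[:2],.030),132)
E
```

```text
(array([0.51638103, 0.33857041]), np.float64(0.055746399224019624), np.float64(0.786833855799373), 7860.5, [(array([186.8, 329.5]), 61.5), (array([414.4, 283.5]), 139.5), (array([247.7, 174.7]), 192.5), (array([303.6, 168.3]), 88.5), (array([239., 160.]), 12.0), (array([252.2, 158.7]), 65.5)])
[0.51488521 0.3374711  0.034     ] [0.5156093  0.33711182 0.006     ] [0.47062564 0.38593654 0.006     ] [(np.float64(0.06563389112905745), np.float64(132.4029291979393)), (np.float64(0.06638812598715563), np.float64(132.65529108460964))]
hub tri (array([0.5148547 , 0.3380004 , 0.03360269]), [np.float64(0.0004709129332551211), np.float64(0.0004709129332551514)])
tx,ty z: [ 0.0547 -0.0237] q [ 0.556  0.502  0.371  1.474  0.049 -0.203] 
at [0.5137 0.3353 0.2427] yaw 133.4 tilt 3.42 | shift [-10.9   7.4 212.3] turn 1.4 F [-0.3 -0.2  0. ] w 0.064
```

>>> apply_moves:
  moves:
    - [[-1,0.5,8,0.9],[-1,0.5,12,0],[-1,0.5,14,0],[-1,0.5,14,0],[-1,0.5,14,0],[-1,0.5,14,0],[-1,0.5,14,0],[0,0.5,14,0],[0,0.5,14,0],[0,0,10,0]]

```text
clock: 41.1
eef_pos: [0.5129, 0.3339, 0.1018]
tool_rot: [0.397, 0.917, -0.002, -0.031]
ft_force: [-0.1, -0.1, -0.2]
grip_width: 0.0645
```

```bash
python3 - <<'E'
from h import *
goto((.5153,.3376,.025),132.5)
E
```

```text
tx,ty z: [ 0.0551 -0.0284] q [ 0.554  0.582  0.13   1.158  0.048 -0.199] 
at [0.5129 0.3339 0.1018] yaw 133.1 tilt 3.55 | shift [-3.2  6.5 76.6] turn 0.6 F [-0.1 -0.1 -0.2] w 0.0645
```

>>> apply_moves:
  moves:
    - [[-1,1,12,0.6],[-1,1,12,0],[-1,1,12,0],[0,1,12,0],[0,1,10,0],[0,1,5,0],[0,0,0,0],[0,0,0,0],[0,0,0,0],[0,0,0,0]]

```text
clock: 42.1
eef_pos: [0.5154, 0.3368, 0.0316]
tool_rot: [0.402, 0.915, -0.003, -0.031]
ft_force: [-0.9, 0.1, -0.2]
grip_width: 0.0641
```

```bash
python3 - <<'E'
from h import *
goto((.5153,.3376,.025),132.5)
w=shot('wrist');M=w['camera_from_world'];print(proj(w,(.5153,.3376,.034)))
try: print(plate_meas(w,0))
except Exception as e: print(e)
E
```

```text
tx,ty z: [ 0.0551 -0.0307] q [ 0.556  0.659  0.066  1.019  0.048 -0.188] 
at [0.5154 0.3368 0.0316] yaw 132.5 tilt 3.62 | shift [0.3 0.7 6.6] turn 0.0 F [-0.9  0.1 -0.2] w 0.0641
[260.72872271 265.51888441]
(array([0.51584548, 0.33807569]), np.float64(0.055552225247788724), np.float64(0.5325581395348837), 33678.0, [(array([314.3, 312.3]), 49.5), (array([383. , 235.1]), 489.0)])
```

>>> apply_moves:
  moves:
    - [[0,1,5,0],[0,0,0,0],[0,0,0,0],[0,0,0,0],[0,0,0,0],[0,0,0,0],[0,0,0,0],[0,0,0,0],[0,0,0,0],[0,0,0,0]]
  hand: -1

```text
clock: 43.15
eef_pos: [0.5165, 0.3382, 0.0279]
tool_rot: [0.402, 0.915, -0.002, -0.03]
ft_force: [-1.6, -0.1, 2.0]
grip_width: 0.0326
```

```bash
python3 - <<'E'
from h import *
goto((.5153,.3376,.025),132.5)
w=shot('wrist');h=plane(w,(383,235.1),.006);print(h)
try: print(plate_meas(w,0))
except Exception as e: print(e)
E
```

```text
tx,ty z: [ 0.0542 -0.0281] q [ 0.557  0.664  0.065  1.01   0.048 -0.187] 
at [0.5165 0.3382 0.0279] yaw 132.5 tilt 3.5 | shift [ 0.1 -1.2  3. ] turn 0.0 F [-1.6 -0.1  2. ] w 0.0326
[0.47151366 0.38408795 0.006     ]
(array([0.51635363, 0.3379632 ]), np.float64(0.05570738807591274), np.float64(0.5187667560321716), 22758.0, [(array([384.5, 236.1]), 483.0)])
```

>>> apply_moves:
  moves:
    - [[0,0,-6,0],[0,0,-8,0],[0,0,-12,0],[0,0,-14,0],[0,0,-16,0],[0,0,-16,0],[0,0,-16,0],[0,0,-16,0],[0,0,-16,0],[0,0,-16,0]]

```text
clock: 44.2
eef_pos: [0.5208, 0.3319, 0.1661]
tool_rot: [0.402, 0.915, -0.008, -0.035]
ft_force: [-0.3, -0.3, -4.2]
grip_width: 0.0333
```

```bash
python3 - <<'E'
from h import *
goto((.589,-.0502,.26),5)
E
```

```text
tx,ty z: [ 0.0575 -0.0438] q [ 0.545  0.559  0.264  1.331  0.048 -0.198] 
at [0.5208 0.3319 0.1661] yaw 132.4 tilt 4.15 | shift [-322.  -212.2 -103.4] turn -52.6 F [-0.3 -0.3 -4.2] w 0.0333
```

>>> apply_moves:
  moves:
    - [[-6,-4,-14,0],[-10,-7,-14,0],[-14,-9,-12,0],[-16,-11,-12,0],[-18,-12,-10,0],[-20,-13,-8,0],[-20,-13,-6,0],[-20,-13,-6,0],[-20,-13,-6,0],[-20,-13,-6,0]]

```text
clock: 45.2
eef_pos: [0.5589, 0.1229, 0.2658]
tool_rot: [0.402, 0.915, -0.008, -0.034]
ft_force: [-0.0, -0.1, -5.4]
grip_width: 0.0328
```

```bash
python3 - <<'E'
from h import *
goto((.589,-.0502,.26),5)
E
```

```text
tx,ty z: [ 0.0559 -0.0421] q [ 0.203  0.434  0.323  1.525  0.026 -0.54 ] 
at [0.5589 0.1229 0.2658] yaw 132.5 tilt 4.01 | shift [-148.1  -94.7    1.5] turn -52.5 F [-0.  -0.1 -5.4] w 0.0328
```

>>> apply_moves:
  moves:
    - [[-18,-12,0,0],[-18,-12,0,0],[-18,-12,0,0],[-18,-12,0,0],[-18,-12,0,0],[-16,-10,0,0],[-14,-8,0,0],[-10,-6,0,0],[-6,-4,0,0],[0,0,0,0]]

```text
clock: 46.2
eef_pos: [0.5813, -0.0597, 0.2672]
tool_rot: [0.41, 0.912, -0.009, -0.034]
ft_force: [0.4, 1.0, -5.1]
grip_width: 0.0335
```

>>> apply_moves:
  moves:
    - [[0,0,0,-4],[0,0,0,-6],[0,0,0,-7],[0,0,0,-7],[0,0,0,-7],[0,0,0,-7],[0,0,0,-6],[0,0,0,-3],[0,0,0,-1],[0,0,0,0]]

```text
clock: 47.2
eef_pos: [0.5792, -0.0521, 0.2681]
tool_rot: [-0.019, 0.999, 0.009, -0.036]
ft_force: [0.4, 0.2, -4.3]
grip_width: 0.0331
```

```bash
python3 - <<'E'
from h import *
goto((.589,-.0502,.26),5)
E
```

```text
tx,ty z: [0.0714 0.0193] q [-0.095  0.461  0.37   1.553  0.01  -1.703] 
at [ 0.5792 -0.0521  0.2681] yaw -177.8 tilt 4.24 | shift [-10.4   1.4   7.5] turn -2.8 F [ 0.4  0.2 -4.3] w 0.0331
```

>>> apply_moves:
  moves:
    - [[-2,0,-6,-2.8],[-2,0,-7,0],[-2,0,-7,0],[-2,0,-7,0],[-1,0,-7,0],[-1,0,-7,0],[0,0,-7,0],[0,0,-7,0],[0,0,-7,0],[0,0,0,0]]

```text
clock: 48.2
eef_pos: [0.5946, -0.0513, 0.3347]
tool_rot: [-0.042, 0.998, 0.01, -0.035]
ft_force: [0.6, -1.1, -4.3]
grip_width: 0.0329
```

```bash
python3 - <<'E'
from h import *
goto((.589,-.0502,.26),5)
E
```

```text
tx,ty z: [0.0697 0.0229] q [-0.091  0.5    0.602  1.746  0.01  -1.746] 
at [ 0.5946 -0.0513  0.3347] yaw -175.2 tilt 4.21 | shift [ 0.3 -0.1 74.9] turn -0.2 F [ 0.6 -1.1 -4.3] w 0.0329
```

```bash
cat >> h.py <<'E'
def tiltfit(c,zb):
    from scipy.optimize import least_squares
    im=c['color'].astype(int);m=((im.min(2)>95)&(im.max(2)-im.min(2)<30)).astype(np.uint8)
    cs,_=cv2.findContours(m,cv2.RETR_CCOMP,cv2.CHAIN_APPROX_NONE);k=max(cs,key=cv2.contourArea)[:,0,:]
    p,mm,_,_=pose();a,r,f,ar,holes=plate_meas(c,zb)
    q=np.array([plane(c,x,zb+.006)[:2] for x in k]);k=k[np.abs(np.hypot(*(q-a).T)-r)<.004]
    rs=[ray(c,x) for x in k];O=np.array([x[0] for x in rs]);V=np.array([x[1] for x in rs])
    def pts(s):
        n=np.array([s[0],s[1],1]);c0=np.array([s[2],s[3],s[4]])
        return O+V*(((c0-O)@n)/(V@n))[:,None]-c0
    fit=least_squares(lambda s:np.linalg.norm(pts(s),axis=1)-.057,[0,0,*a,zb+.006],loss='soft_l1',f_scale=.0005)
    return fit.x,np.sqrt(np.mean(fit.fun**2)),len(k),holes
E
python3 - <<'E'
from h import *
import pickle
p,m,_,_=pose();w=shot('wrist');s=shot('scene');d=shot('side');pickle.dump((w,s,d,p,m),open('c11.pkl','wb'))
print(plate_meas(w,p[2]-.028));print(tiltfit(w,p[2]-.028));print(p,(m[:,2]).round(3))
E
```

```text
(array([ 0.59054483, -0.07784578]), np.float64(0.06290688280293195), np.float64(0.6468213925327951), 37527.5, [(array([299.4, 325.9]), 34.0), (array([311. , 264.3]), 49.5), (array([396.8, 129.4]), 78.5), (array([383.9, 235.5]), 344.0), (array([291.7, 130.5]), 106.5), (array([202.4, 134.8]), 260.0), (array([275.1, 119.9]), 115.0), (array([213.2, 119.2]), 107.0), (array([191.6, 127.5]), 194.0), (array([210.5, 103. ]), 10.0), (array([215., 100.]), 12.0), (array([286.7, 111.7]), 226.0)])
(array([-0.00486829,  0.06585993,  0.59201436, -0.08088957,  0.32855839]), np.float64(0.0018601287476990218), 292, [(array([299.4, 325.9]), 34.0), (array([311. , 264.3]), 49.5), (array([396.8, 129.4]), 78.5), (array([383.9, 235.5]), 344.0), (array([291.7, 130.5]), 106.5), (array([202.4, 134.8]), 260.0), (array([275.1, 119.9]), 115.0), (array([213.2, 119.2]), 107.0), (array([191.6, 127.5]), 194.0), (array([210.5, 103. ]), 10.0), (array([215., 100.]), 12.0), (array([286.7, 111.7]), 226.0)])
[ 0.59463169 -0.05132217  0.33472444] [-0.071  0.017 -0.997]
```

>>> apply_moves:
  moves:
    - [[-1,-0.5,10,0],[-1,-0.5,12,0],[-0.5,-0.5,14,0],[-0.5,-0.5,14,0],[-0.5,-0.5,14,0],[-0.5,-0.5,14,0],[-0.5,0,12,0],[0,0,10,0],[0,0,6,0],[0,0,0,0]]

```text
clock: 49.35
eef_pos: [0.5858, -0.0517, 0.212]
tool_rot: [-0.042, 0.998, 0.011, -0.043]
ft_force: [0.1, 0.3, -4.5]
grip_width: 0.0329
```

```bash
python3 - <<'E'
from h import *
import pickle
goto((.5903,-.0515,.205),5)
p,m,_,_=pose();s=shot('scene');d=shot('side');w=shot('wrist');pickle.dump((w,s,d,p,m),open('c12.pkl','wb'))
# light plate blob near the TCP in both views, bore/hub dark pixels excluded: hole of ear by dark spot
for c in(s,d):
    e=p+np.array([-.0657,-.0057,-.0279+.006]);print(proj(c,p).round(1),proj(c,e).round(1))
    u,v=proj(c,e).round().astype(int);print(c['color'][v-5:v+6,u-8:u+9].min(2))
E
```

```text
tx,ty z: [0.0855 0.0256] q [-0.093  0.504  0.292  1.448  0.01  -1.748] 
at [ 0.5858 -0.0517  0.212 ] yaw -175.2 tilt 5.12 | shift [-5.1 -0.3  6.5] turn -0.2 F [ 0.1  0.3 -4.5] w 0.0329
[237.8 163.5] [247.6 156.8]
[[ 30  28  24  43  67 156 186 159 135 136 136 132 128 123 131 134 132]
 [ 31  18  58  93 143 243 250 245 239 230 232 223 188 170 184 148 125]
 [ 25  27   6  36 144 241 247 242 239 240 240 241 243 245 248 210 135]
 [ 25  19  23   2  95 236 238 229 216 214 231 238 236 245 210 142 114]
 [ 24  25  24   1  58 213 187 119 116 111 169 228 242 246 171 108 123]
 [ 17  12   4   6  36 235 192 133 131 132 209 235 248 187 114 117 129]
 [ 81  67  81  44  35 183 246 240 236 242 243 245 233 148 111 124 124]
 [218 220 247 172  48 128 187 218 244 249 227 225 157 109 120 128 127]
 [172 209 248 228 133 145 245 255 254 232 151 124 125 130 132 126 128]
 [107 151 190 133  65 139 233 242 245 177 113 124 129 134 128 131 132]
 [116 143 120  97  87 143 235 246 250 185 118 130 125 122 127 131 131]]
[260.8 173.4] [238.8 182.9]
[[ 68  78  94 119 138 145 147 153 163 163 161 157 147 162 175 177 176]
 [ 91 137 164 175 185 190 191 197 205 201 196 193 184 198 211 212 212]
 [125 185 210 213 213 214 214 213 212 209 211 218 217 216 216 216 216]
 [131 190 213 215 212 208 207 203 202 207 212 219 222 218 217 216 216]
 [102 172 207 214 207 190 173 165 173 195 205 207 214 218 218 216 216]
 [ 86 142 193 213 211 198 174 165 185 204 212 204 204 214 218 217 216]
 [ 71 109 174 208 214 213 206 204 210 209 208 197 191 205 215 217 216]
 [ 66  87 144 191 206 207 205 203 201 195 191 188 178 186 206 215 214]
 [ 66  73 113 166 186 182 174 168 169 167 162 155 146 155 186 205 210]
 [ 65  69  91 134 155 148 132 122 127 130 109  74  70 110 154 184 202]
 [ 66  67  69  78  85  82  77  74  80  97  86  39  28  53  96 145 178]]
```

```bash
python3 - <<'E'
from h import *
import pickle
w,s,d,p,m=pickle.load(open('c12.pkl','rb'))
h,e=tri([ray(s,(247.9,156.4)),ray(d,(238.1,182.5))]);print('hole',h.round(4),np.round(e,4),'rel tcp',(h-p).round(4),'tool frame',(m.T@(h-p)).round(4))
print(np.degrees(np.arctan2(h[1]-p[1],h[0]-p[0])))
# hub top bore & disc outline extents along image (scene): print white-mask row extents
for n,c,q in(('s',s,p),('d',d,p)):
    im=c['color'].astype(int);mk=((im.min(2)>165)&(im.max(2)-im.min(2)<25)).astype(np.uint8)
    u,v=proj(c,q-np.array([0,0,.022])).round().astype(int);box=mk[v-26:v+27,u-40:u+41]
    ys,xs=np.nonzero(box);print(n,u,v)
    for r in range(0,53,3):
        x=np.nonzero(box[r])[0];print(r+v-26,(x.min()+u-40,x.max()+u-40,len(x)) if len(x) else '')
E
```

```text
hole [ 0.5184 -0.0568  0.191 ] [0.0005 0.0005] rel tcp [-0.0674 -0.0051 -0.021 ] tool frame [ 0.0655 -0.0001  0.0267]
-175.6907010536325
s 238 171
145 (np.int64(223), np.int64(268), 7)
148 (np.int64(220), np.int64(273), 16)
151 (np.int64(260), np.int64(275), 16)
154 (np.int64(245), np.int64(273), 23)
157 (np.int64(245), np.int64(263), 9)
160 (np.int64(221), np.int64(264), 11)
163 (np.int64(222), np.int64(249), 5)
166 (np.int64(221), np.int64(229), 9)
169 (np.int64(219), np.int64(230), 12)
172 (np.int64(218), np.int64(231), 14)
175 (np.int64(218), np.int64(233), 16)
178 (np.int64(219), np.int64(265), 25)
181 (np.int64(222), np.int64(263), 18)
184 (np.int64(228), np.int64(239), 12)
187 (np.int64(230), np.int64(235), 6)
190 (np.int64(215), np.int64(232), 2)
193 (np.int64(213), np.int64(217), 5)
196 (np.int64(212), np.int64(219), 7)
d 261 180
154 
157 
160 
163 
166 
169 
172 (np.int64(257), np.int64(265), 3)
175 (np.int64(261), np.int64(276), 8)
178 (np.int64(245), np.int64(278), 13)
181 (np.int64(232), np.int64(278), 38)
184 (np.int64(233), np.int64(278), 46)
187 (np.int64(246), np.int64(276), 31)
190 (np.int64(252), np.int64(272), 21)
193 
196 (np.int64(270), np.int64(270), 1)
199 (np.int64(283), np.int64(284), 2)
202 (np.int64(281), np.int64(285), 4)
205 (np.int64(273), np.int64(285), 11)
```

The ear hole triangulates to within 1 mm of where it should be relative to the tool, and the plate is level along x to about 0.02 rad. I'll centre it, then lower gently.

>>> apply_moves:
  moves:
    - [[-4,0,0,0],[0,0,0,0],[0,0,0,0],[-0.5,0,6,0],[0,0,0,0],[0,0,0,0],[-0.5,0,4,0],[0,0,0,0],[0,0,0,0],[0,0,0,0]]

```text
clock: 50.5
eef_pos: [0.593, -0.0513, 0.205]
tool_rot: [-0.042, 0.998, 0.01, -0.039]
ft_force: [-0.6, -0.3, -5.5]
grip_width: 0.0329
```

```bash
python3 - <<'E'
from h import *
goto((.590,-.0516,.190),5)
E
```

```text
tx,ty z: [0.077  0.0241] q [-0.091  0.514  0.292  1.429  0.01  -1.746] 
at [ 0.593  -0.0513  0.205 ] yaw -175.2 tilt 4.63 | shift [ 1.8 -0.4 15.2] turn -0.2 F [-0.6 -0.3 -5.5] w 0.0329
```

>>> apply_moves:
  moves:
    - [[2.5,-0.4,0,0],[0,0,0,0],[0,0,5,0],[0,0,0,0],[0,0,0,0],[0,0,4,0],[0,0,0,0],[0,0,0,0],[0,0,0,0],[0,0,0,0]]

```text
clock: 51.5
eef_pos: [0.5896, -0.0518, 0.1956]
tool_rot: [-0.042, 0.998, 0.01, -0.039]
ft_force: [0.1, 0.5, -6.2]
grip_width: 0.0331
```

```bash
python3 - <<'E'
from h import *
goto((.5897,-.0516,.178),5)
E
```

```text
tx,ty z: [0.0768 0.0241] q [-0.093  0.512  0.263  1.402  0.01  -1.747] 
at [ 0.5896 -0.0518  0.1956] yaw -175.2 tilt 4.62 | shift [-1.5 -0.2 17.5] turn -0.2 F [ 0.1  0.5 -6.2] w 0.0331
```

>>> apply_moves:
  moves:
    - [[-0.3,0,4,0],[0,0,0,0],[0,0,0,0],[-0.3,0,4,0],[0,0,0,0],[0,0,0,0],[-0.3,0,3,0],[0,0,0,0],[0,0,0,0],[0,0,0,0]]

```text
clock: 52.5
eef_pos: [0.5897, -0.0515, 0.1835]
tool_rot: [-0.042, 0.998, 0.01, -0.039]
ft_force: [1.2, -0.0, -5.3]
grip_width: 0.0331
```

```bash
python3 - <<'E'
from h import *
goto((.5897,-.0516,.178),5)
E
```

```text
tx,ty z: [0.0768 0.024 ] q [-0.092  0.518  0.241  1.374  0.01  -1.747] 
at [ 0.5897 -0.0515  0.1835] yaw -175.2 tilt 4.62 | shift [-0.5 -0.2  5.5] turn -0.2 F [ 1.2 -0.  -5.3] w 0.0331
```

>>> apply_moves:
  moves:
    - [[-0.2,0,2.5,0],[0,0,0,0],[0,0,0,0],[-0.1,0,1.5,0],[0,0,0,0],[0,0,0,0],[0,0,1,0],[0,0,0,0],[0,0,0,0],[0,0,0,0]]

```text
clock: 53.5
eef_pos: [0.5906, -0.0516, 0.1805]
tool_rot: [-0.042, 0.998, 0.01, -0.037]
ft_force: [-0.8, -0.2, -3.6]
grip_width: 0.0331
```

>>> apply_moves:
  moves:
    - [[0,0,2.5,0],[0,0,0,0],[0,0,0,0],[0,0,2.5,0],[0,0,0,0],[0,0,0,0],[0,0,0,0],[0,0,0,0],[0,0,0,0],[0,0,0,0]]

```text
clock: 54.5
eef_pos: [0.5921, -0.0515, 0.1796]
tool_rot: [-0.042, 0.999, 0.009, -0.033]
ft_force: [-0.2, -0.1, 1.5]
grip_width: 0.0329
```

>>> apply_moves:
  moves:
    - [[0,0,2,0],[0,0,0,0],[0,0,0,0],[0,0,0,0],[0,0,0,0],[0,0,0,0],[0,0,0,0],[0,0,0,0],[0,0,0,0],[0,0,0,0]]
  hand: 0.1

```text
clock: 55.5
eef_pos: [0.5923, -0.0513, 0.1766]
tool_rot: [-0.042, 0.999, 0.01, -0.033]
ft_force: [-0.1, -0.9, 0.5]
grip_width: 0.0465
```

```bash
python3 - <<'E'
from h import *
import pickle
goto((.59,-.0516,.26),5)
w,s,d=shot('wrist'),shot('scene'),shot('side');pickle.dump((w,s,d),open('c13.pkl','wb'))
e=np.array([.5233,-.056,.156])
for c in(s,d):
    u,v=proj(c,e).round().astype(int);print(proj(c,e).round(1));print(c['color'][v-6:v+7,u-8:u+9].min(2))
E
```

```text
tx,ty z: [0.065  0.0225] q [-0.092  0.517  0.223  1.345  0.011 -1.746] 
at [ 0.5923 -0.0513  0.1766] yaw -175.2 tilt 3.94 | shift [  7.7   1.8 -83. ] turn -0.2 F [-0.1 -0.9  0.5] w 0.0465
[248.  167.9]
[[ 32  29  23  12  24  45 114 134 127 127 127 124 126 124 127 126 129]
 [ 29  31  31  42  69  94 121 126 119 122 123 125 125 127 124 129 124]
 [  5  16  25  80  75 118 138 136 124 128 125 114 121 126 124 122 130]
 [ 25  15  23   9  28 162 230 217 173 165 149 131 125 121 124 123 123]
 [ 22  35  20   7  32 143 243 229 192 230 246 236 220 185 171 135 125]
 [ 26  21  22  22  14 147 240 225 140 120 222 241 236 245 204 144 122]
 [ 23  24  23  17  22 127 170 168 135  94 213 238 241 230 140 112 124]
 [ 26  14  14  16   1  66 120 125 112  93 211 241 244 184 120 123 123]
 [ 89  76  70  43   2 101 162 165 173 195 235 243 229 153 115 125 134]
 [212 213 211 130  30  46 222 235 229 240 244 174 100 110 118 127 131]
 [181 196 240 177  67  38 203 249 219 222 183 119 103  74  51  55 105]
 [ 98 151 128  94  71  30 183 241 244 254 250 180 128 123  95  64  59]
 [117 151 123  93  99  89 218 251 242 250 177 
[... 263 characters left out ...]
104 128 147 157 153 156 163 164 166 190 210 212 210 207 184]
 [ 70 101 153 185 201 207 194 181 193 202 195 197 212 216 215 212 197]
 [ 69 106 169 202 211 210 190 169 180 191 202 207 215 221 218 214 211]
 [ 68  88 148 195 211 210 188 162 163 166 190 207 210 219 222 216 213]
 [ 66  76 132 188 210 211 198 182 177 179 198 210 206 210 218 216 214]
 [ 66  69  99 168 204 212 211 209 208 206 205 206 204 202 205 210 212]
 [ 65  66  77 134 186 205 205 203 200 195 192 189 182 176 182 195 203]
 [ 65  66  68  99 162 188 184 178 176 172 165 159 147 126 141 168 187]
 [ 65  65  67  85 138 165 163 151 145 139 119  89  69  59  80 127 161]
 [ 65  66  66  72 102 125 127 122 120 126 127 112  89  62  45  64 101]]
```

The pin shows inside the ear hole in both views at the predicted home height. I'll retreat straight up.

>>> apply_moves:
  moves:
    - [[0.4,0.1,-6,0],[0.4,0.1,-6,0],[0.6,0.2,-8,0],[0.6,0.2,-8,0],[0.8,0.2,-10,0],[0.8,0.2,-10,0],[0.8,0.2,-10,0],[0.8,0.2,-10,0],[0,0,0,0],[0,0,0,0]]

```text
clock: 56.65
eef_pos: [0.5923, -0.0516, 0.2533]
tool_rot: [-0.042, 0.999, 0.01, -0.031]
ft_force: [-0.2, -0.2, 0.0]
grip_width: 0.047
```

```bash
python3 - <<'E'
from h import *
import pickle
goto((.59,-.0516,.26),5)
w,s,d=shot('wrist'),shot('scene'),shot('side');pickle.dump((w,s,d),open('c14.pkl','wb'))
# plate: bright mask in wrist, disc circle fit at the expected top z=.156 and free tilt
print(plate_meas(w,.150));print(tiltfit(w,.150)[:3])
print(proj(w,(.589,-.0502,.168)),proj(w,(.5233,-.056,.164)))
for n,c in(('s',s),('d',d)):
    for z in(.156,.166): print(n,z,proj(c,(.589,-.0502,z)).round(1))
E
```

```text
tx,ty z: [0.0608 0.0218] q [-0.092  0.484  0.369  1.52   0.011 -1.747] 
at [ 0.5923 -0.0516  0.2533] yaw -175.2 tilt 3.7 | shift [ 2.7  0.3 -6.6] turn -0.2 F [-0.2 -0.2  0. ] w 0.047
(array([ 0.59003564, -0.07714986]), np.float64(0.08004104011313534), np.float64(0.6188992731048806), 42075.5, [(array([330.6, 266.3]), 32.5), (array([180.8, 263.9]), 16.5), (array([431.5, 137.8]), 180.0), (array([252. , 207.1]), 520.0), (array([345. , 188.9]), 10.0), (array([337.7, 193.1]), 107.5), (array([250.6, 182.4]), 429.0), (array([294.8, 123.8]), 75.5), (array([200. , 124.5]), 107.0), (array([243.1, 111.4]), 403.0), (array([224. ,  95.5]), 11.0), (array([253.5,  92. ]), 16.0)])
(array([ 0.00147017, -0.00454021,  0.62454757, -0.06696402,  0.37657917]), np.float64(1.4246679172306865e-14), 371)
[254.68239944 202.12936776] [347.07655435 198.20786926]
s 0.156 [238.8 181.9]
s 0.166 [238.6 178.8]
d 0.156 [261.2 188.4]
d 0.166 [261.3 185.7]
```

```bash
python3 - <<'E'
from h import *
import pickle
w,s,d=pickle.load(open('c14.pkl','rb'))
for n,c in(('w',w),('s',s),('d',d)):
  for th in(190,205,220):
    im=c['color'].astype(int);mk=((im.min(2)>th)).astype(np.uint8)
    cen=proj(c,(.589,-.0502,.156))
    cs,_=cv2.findContours(mk,cv2.RETR_EXTERNAL,cv2.CHAIN_APPROX_NONE)
    k=np.vstack([x[:,0] for x in cs])
    q=np.array([plane(c,x,.156)[:2] for x in k]);r0=np.hypot(*(q-[.589,-.0502]).T)
    sel=(r0>.051)&(r0<.063)
    # drop the ear sector
    a=np.degrees(np.arctan2(*(q-[.589,-.0502]).T[::-1]));sel&=np.abs((a+175+180)%360-180)>20
    q,a=q[sel],a[sel]
    if len(q)<20: print(n,th,len(q));continue
    A=np.c_[2*q,np.ones(len(q))];x=np.linalg.lstsq(A,(q**2).sum(1),rcond=None)[0]
    hist=np.histogram(a,8,(-180,180))[0]
    print(n,th,len(q),x[:2].round(4),np.sqrt(x[2]+x[:2]@x[:2]).round(4),hist)
print(tri([ray(s,(248.2,168.4)),ray(d,(239.5,191.6))]))
for c,n in((w,'w'),):
    u,v=proj(c,(.5233,-.056,.156)).round().astype(int);print(u,v);print(c['color'][v-14:v+15:2,u-16:u+17:2].min(2))
E
```

```text
w 190 490 [ 0.5908 -0.0525] 0.056 [ 51 118  77  69  92  22  51  10]
w 205 478 [ 0.5906 -0.052 ] 0.053 [ 12  71 182 139  38   3  33   0]
w 220 17
s 190 78 [ 0.5923 -0.0508] 0.0547 [ 1 12 10 13 17  9 10  6]
s 205 70 [ 0.5927 -0.051 ] 0.054 [ 2  6 10 16 17  8  8  3]
s 220 67 [ 0.5923 -0.051 ] 0.0538 [ 2  6  9 15 17  8  7  3]
d 190 65 [ 0.5894 -0.0518] 0.0537 [ 5 14 12  8  9  5  8  4]
d 205 34 [ 0.5896 -0.0505] 0.0526 [ 1  8 10  8  1  0  4  2]
d 220 0
(array([ 0.52310671, -0.0546692 ,  0.15537372]), [np.float64(0.0008891115356598235), np.float64(0.0008891115356597567)])
344 195
[[202 201 202 200 202 202 202 202 201 200 201 201 200 200 201 200 201]
 [200 199 199 202 202 197 192 195 199 200 200 200 200 200 200 201 200]
 [203 203 204 197 171 129 117 139 155 192 204 204 204 204 202 202 203]
 [199 201 196 146  80  76  83  99 111 140 190 200 200 199 200 200 198]
 [191 196 157  82  79  88  93  95  95  94 161 193 196 197 195 196 193]
 [188 188 106  60  74  87 114 122 122 104 148 192 196 196 196 196 194]
 [194 182 110  61  62  98 118 126 126 112 149 194 198 198 198 198 194]
 [197 187 116  59  60  92 107 119 126 119 155 200 199 200 200 201 189]
 [199 196 156  92  94  84  83 102 137 151 184 203 204 203 202 203 188]
 [203 204 197 168 119  80  73  78 136 183 202 204 205 204 205 206 181]
 [200 201 202 198 188 184 185 184 192 202 201 201 200 200 199 201 172]
 [195 196 195 196 197 195 198 196 195 195 196 194 195 195 195 196 163]
 [196 194 194 196 196 198 197 198 197 198 199 197 197 198 198 199 161]
 [201 200 199 199 200 200 200 199 201 201 200 202 200 200 200 199 151]
 [201 203 203 201 201 201 201 203 202 203 202 203 202 202 203 202 139]]
```

```bash
python3 -c "
from h import *
print(workorder.job_done())"
```

```text
the job is handed in; nothing more can be done
None
```

I loaded both bottles into the free places, lowered the hold-down plate over the shaft and pin, released it and backed off straight up. I handed the job in at about 57 s; no verdict was given.

**Passed:**
- **Bottles:** all six looked upright with level caps in the last picture viewed. I took it before fitting the plate, and I did not view the bottles again after that.
- **Plate:** the pin hole came out at z = 0.1554 m against 0.156 m expected. It sits within about 1.5 mm of the measured pin, and the pin shows inside it in the wrist view.
- **Clearance:** the gripper was open and clear, with force near zero.

**Did not agree, or not measured:**
- **Disc centre:** rough outline fits put it 1 to 3.5 mm from the shaft axis depending on the view, and the fitted radii were 1 to 4 mm too small. This check is therefore weak against the 3 mm limit.
- **Plate tilt:** two direct fits failed because the plate merged with the pot in the picture. I infer it lies flat from the hole height and the way it seated.
- **Tool tilt:** the tool drifted 3 to 6° off vertical on longer moves, and the moves available could not correct it. Both bottles went in about 3° tilted, and the plate was released slightly tilted; the bottles settled upright when let go.

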